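Run the bearing balls out of the tip-pan into the cup past a held plate

TASK

Take the drilled plate from its rack, stand it aslant on the floor of the tip-pan so that it blocks the open mouth except for a narrow gap on the cup's side, and with it press the pan gently right over to its stop, so that all five bearing balls run along the plate, out of the gap and into the cup; none may miss it, and the spindle nut stays in the pan. Then let the pan swing back to rest and stand the plate upright in its slot of the rack again. The cup must be left standing, and nothing else on the bench may be displaced.

Things in the scene. Friction and masses are not known exactly. Their poses are not given: they have to be found in the camera images.
- stand: Grey trunnion stand fixed on the bench, carrying the steel tip-pan: base 100 x 150 mm, two A-frame sides outside the pan (y = +/-65 mm, up to 11 mm above the pivot). Origin: on the bench below the middle of the pan's pivot axis, which is 92 mm up. z up, y along the pivot axis, x from the pan's open mouth to its round back (the mouth looks to -x).
- pan_pivot (a point): Middle of the pivot axis; its axes tip with the pan: z normal to the pan floor, y along the pivot, -x to the mouth. Flat floor, top at z = -6 mm. Walls 28 mm high: straight sides, inner faces at y = +/-53.5 mm from x = -75 mm (mouth edge) to x = -5 mm, then a half-round back of inner radius 53.5 mm about x = -5 mm. No wall or lip at the mouth, open over 107 mm.
- pan_lip (a point): Middle of the pan's mouth edge, on the floor's top face, 75 mm from the pivot axis; same axes as pan_pivot.
- pan (a joint): Tip of the pan about its pivot, rad. 0: at rest on its stop, leaning back 0.105, balls at the round back; 0.105: floor level; 0.5: stop, mouth 0.395 below level, its edge about 9 mm above the cup's rim. No latch: a counterweight swings it back to 0 by itself. Pressing the floor 45 mm in front of the pivot with 2 to 5 N tips it, about the same at every angle.
- plate: Aluminium plate with small drilled holes, 85 x 130 x 9 mm, 0.22 to 0.34 kg, standing on a short edge in the pin rack. Origin: middle of one large face. x along the 85 mm side (level), y along the 130 mm side (points up in the rack), z through the thickness; its middle is at z = +4.5 mm. In the rack its top edge is 138 mm above the bench; it may lean about 0.05 rad.
- rack: Pin rack fixed on the bench: aluminium base 112 x 104 x 8 mm, round-topped steel pins 8 mm thick. Origin: on the bench under the middle of the plate's slot. z up, y along the slot, x across it. Slot 12 mm wide between two pairs of pins at y = +/-30 mm, 64 mm high; the plate stands on the base (8 mm up). A 73 mm milling cutter is fixed in a second slot at x = +52 mm, top 81 mm up.
- cup: Plain round metal cup with a bottom, 62 mm across, 48 mm high, wall 3 mm, standing loose on the bench below the left or the right half of the pan's mouth. Origin: middle of its foot; z up.
- liner_ring: Thin liner ring, 62 mm across, 46 mm high, open at both ends (no bottom), standing below the other half of the pan's mouth; not to receive balls. Origin: middle of its foot.
- nut: Blackened hexagonal spindle nut, 35 mm across flats, 40 mm across corners, 18 mm thick, lying flat in the pan on the pivot axis. It does not slide at any tilt of the pan unless pushed. Origin: middle of its lower face.
- thumb_screw: Thumb screw standing on its 30 mm head, 29 mm high; bystander. Origin: middle of its underside.
- thumb_screw2: Second thumb screw like the first, standing on its head; bystander. Origin: middle of its underside.
- ball1: Polished steel bearing ball, 14 mm across, 11 g, slightly oily, rolls freely; at the start at the round back of the pan. Origin: its centre.
- ball2: Polished steel bearing ball, 14 mm across, 11 g, slightly oily, rolls freely; at the start at the round back of the pan. Origin: its centre.
- ball3: Polished steel bearing ball, 14 mm across, 11 g, slightly oily, rolls freely; at the start at the round back of the pan. Origin: its centre.
- ball4: Polished steel bearing ball, 14 mm across, 11 g, slightly oily, rolls freely; at the start at the round back of the pan. Origin: its centre.
- ball5: Polished steel bearing ball, 14 mm across, 11 g, slightly oily, rolls freely; at the start at the round back of the pan. Origin: its centre.

How it is judged:
By the outcome, as a careful person would: the job done as asked, in the order asked, and still so for the second after the job is handed in, with the robot touching nothing.
It also fails if it takes over 61 s, if anything falls off the work surface, if the arm or the gripper's body presses on something with over 40 N, if the wrist force passes 120 N, or if a joint passes its speed limit or range.

ROBOT

A 6-joint arm with a two-finger parallel gripper is mounted at the origin on a cart in front of the work surface, level with it; the furniture and walls round the work are solid. World frame = base frame: x ahead of the robot, y to its left, z up, the work surface at z = 0. Lengths are in m, angles in rad, forces in N, time in s.
With the tool pointing down it reaches from about 0.325 to 0.775 m from the base axis. Payload 5.5 kg.
Tool frame: the origin (TCP) lies midway between the tips of the shut fingers; the grasp point (between the pads) lies r.grasp_offset behind it (r.grasp_offset is the distance from the TCP to the grasp point, in m); x points along the fingers, y is the direction in which the jaws open and shut, and the axes are right-handed (so a half turn about x gives the same grasp; the last joint's range is limited). The gripper opens to 88 mm and grips with 3 to 60 N. Pads are 20 mm wide; open, the fingers measure 115 mm over their backs; the gripper's body (75 mm by 178 mm) begins 61 mm behind the grasp point.
Start: joints at [-1.186, 0.091, 1.231, -0, 1.82, -0.057], TCP at [0.257, -0.542, 0.223] pointing down, gripper open.
Joint ranges: [-2.87, 2.87], [-0.86, 2.18], [0.17, 2.46], [-1.51, 4.65], [0.06, 2.69], [-2.65, 2.65]. Speed limits (rad/s): [2.57, 2.57, 3.01, 3.14, 3.14, 3.14].

INTERFACE

Orientations are given as a rotation vector (axis times angle).
In Python, from bench import r gives the robot as it stands.
- The arm moves only by the shell command python3 -m handwheel 'ROWS' [OPENING]. ROWS is JSON, a list of rows, each an object with "delta_pos": the shift along the world's x, y, z in cm, a list of three; "turn": the turn, a rotation vector about the world's x, y, z in degrees, a list of three. A call has 1 to 10 rows; each row is the pose to reach, as a shift and turn from the pose commanded when the call began; what a row does not reach only later rows make up. A row lasts 1/10 s, in which the tool goes at most 50 mm and 8.59 degrees, less where a joint would pass 70% of its speed; a pose out of reach is approached as far as the arm can. A call with a gripper value outside its range is refused whole. OPENING is the opening, from -1 (shut) to 1 (fully open), set as the call begins (- or left out, the last holds). The fingers move at their own pace and stop on an object; the grip force is fixed at half the most. Time passes only in rows, so rows that repeat a pose let the fingers close. It gives the time, the measured TCP pose, the force and the opening at its end, in the units of the state.
- r.state(): the state, without advancing time (a new reading comes with each control period).
- r.snapshot(name): name is "scene" or "top"; returns the picture (384x512x3 uint8, red, green, blue); there is no depth.
- r.camera_info(name): a dict with "intrinsics" (3x3 intrinsics, pixels), "origin" and "orientation" of the camera in the world. Camera axes: x right, y down, z forward; pixel columns grow to the right and rows downward; lengths in m; the calibration is good to about 2 mm. A picture is of the moment at which its call begins. camera_info takes no time and is no camera call.
- r.sign_off(): hands the job in, once; it reports no verdict.
The state is a dict: "time_s": time; "joint_pos": joint angles; "dq": joint speeds; "effort": joint torques, N m; "position": TCP position; "tcp_rot": TCP orientation; "ft_force": force on the tool from outside, world axes, zero at the start; "moment": the same for the moment, N m; "width": finger opening in m.
Only numpy, scipy, OpenCV 4.12 (cv2) and the standard library are available. Lean on these libraries where they do the work, as an engineer would, in place of code of your own. Each camera call takes 0.05 s, during which the arm holds its last target.

## Working session

There is one attempt and no reset: what is moved stays moved. The work goes in short steps, Python scripts to look and compute and a shell command to move; the robot and the scene stay as the last step left them, time stands still between calls to the robot, and variables do not carry over. Pictures are saved under pics/ and viewed, and the job is handed in when it is done.

```bash
ls; mkdir -p pics
python3 - <<'E'
from bench import r
import cv2
for n in ("scene","top"):
    im=r.snapshot(n); cv2.imwrite(f"pics/{n}0.png",cv2.resize(im[:,:,::-1],None,fx=1.5,fy=1.5,interpolation=cv2.INTER_CUBIC)); cv2.imwrite(f"pics/{n}0raw.png",im[:,:,::-1])
    print(n,r.camera_info(n))
print(r.state(), r.grasp_offset)
E
```

```text
pics
scene {'intrinsics': array([[409.10514589,   0.        , 260.30721574],
       [  0.        , 409.10514589, 194.29032969],
       [  0.        ,   0.        ,   1.        ]]), 'origin': array([ 0.02494957, -0.9212208 ,  0.48168068]), 'orientation': array([-1.92323375,  0.57639585, -0.38288956])}
top {'intrinsics': array([[454.5228993 ,   0.        , 255.33333727],
       [  0.        , 454.5228993 , 188.19364357],
       [  0.        ,   0.        ,   1.        ]]), 'origin': array([ 0.42355323, -0.20836191,  1.00132949]), 'orientation': array([-2.17696026,  2.12933788, -0.09166834])}
{'time_s': 0.1, 'joint_pos': array([-1.18570023e+00,  9.17591087e-02,  1.23173943e+00,  1.12436439e-05,
        1.81977764e+00, -5.67194600e-02]), 'dq': array([-2.07938177e-03, -5.92914829e-05, -1.51210167e-03,  5.38430478e-04,
        3.61029854e-04,  4.26295984e-04]), 'effort': array([ 3.91381836e-03, -4.47854841e+01, -4.07571959e+01,  7.00562540e-02,
        2.83788628e-02, -1.15848420e-04]), 'position': array([ 0.25644483, -0.54215514,  0.22164929]), 'tcp_rot': array([ 1.97704921,  0.44573924, -1.97758508]), 'ft_force': array([-0.16531391,  0.00088801, -0.39691986]), 'moment': array([-0.00826942,  0.00747324,  0.06441768]), 'width': 0.08755530144463108} 0.0187
```

View pics/scene0.png

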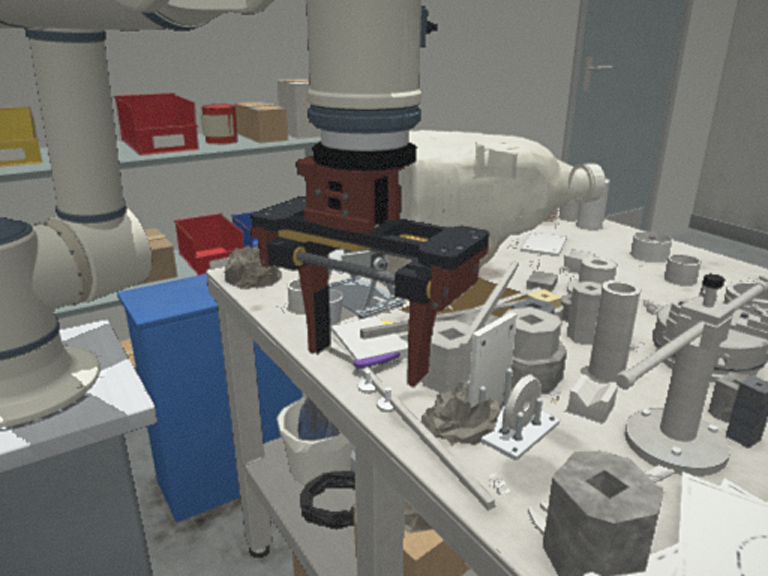

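View pics/top0.png

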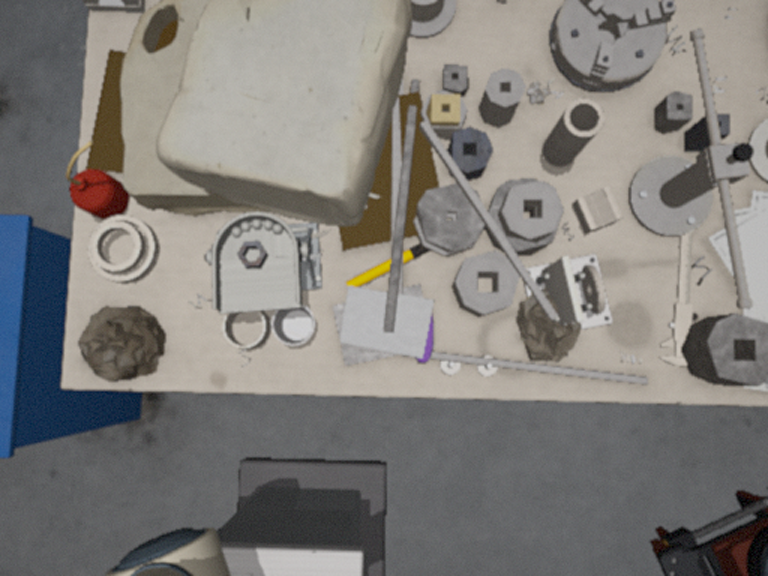

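Run:
```python
import cv2
t=cv2.imread("pics/top0raw.png"); s=cv2.imread("pics/scene0raw.png")
def crop(im,x0,y0,x1,y1,f,n): 
    c=cv2.resize(im[y0:y1,x0:x1],None,fx=f,fy=f,interpolation=cv2.INTER_CUBIC); cv2.imwrite(n,c); print(n,c.shape)
crop(t,130,130,220,240,5,"pics/t_pan.png")
crop(t,280,150,430,260,5,"pics/t_rack.png")
crop(s,260,190,400,320,4.5,"pics/s_rack.png")
crop(s,170,140,300,290,4,"pics/s_pan.png")
```

```text
pics/t_pan.png (550, 450, 3)
pics/t_rack.png (550, 750, 3)
pics/s_rack.png (585, 630, 3)
pics/s_pan.png (600, 520, 3)
```

View pics/t_pan.png

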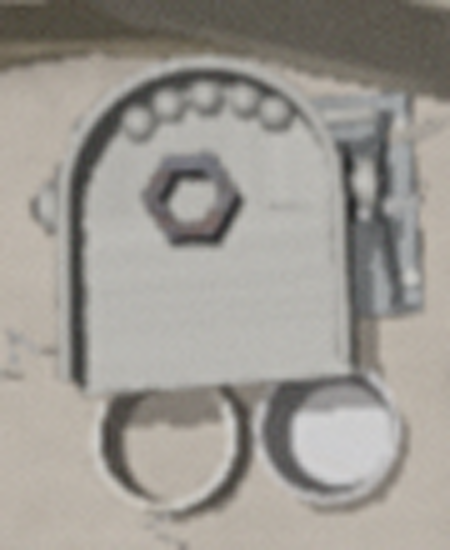

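View pics/t_rack.png

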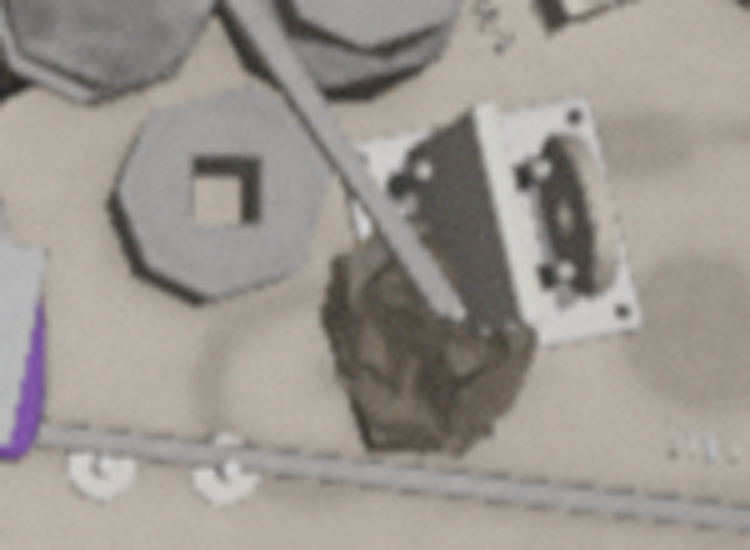

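View pics/s_rack.png

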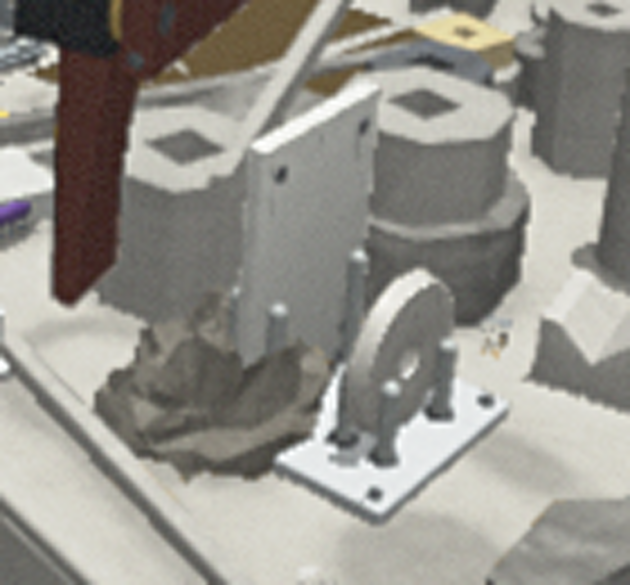

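View pics/s_pan.png

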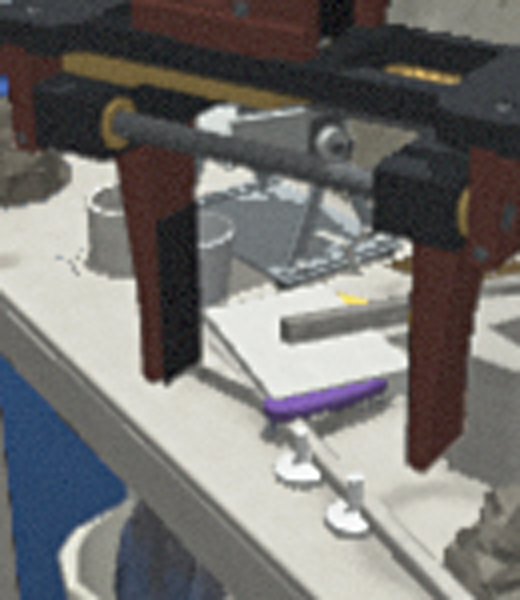

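```bash
cat > h.py <<'E'
import numpy as np, cv2
from scipy.spatial.transform import Rotation as R
C={'scene':(np.array([[409.10514589,0,260.30721574],[0,409.10514589,194.29032969],[0,0,1]]),np.array([0.02494957,-0.9212208,0.48168068]),R.from_rotvec([-1.92323375,0.57639585,-0.38288956])),
'top':(np.array([[454.5228993,0,255.33333727],[0,454.5228993,188.19364357],[0,0,1]]),np.array([0.42355323,-0.20836191,1.00132949]),R.from_rotvec([-2.17696026,2.12933788,-0.09166834]))}
def ray(c,p):
    K,o,q=C[c]; d=q.apply(np.linalg.solve(K,[p[0],p[1],1.])); return o,d/np.linalg.norm(d)
def atz(c,p,z):
    o,d=ray(c,p); return o+d*(z-o[2])/d[2]
def tri(ps,pt):
    o1,d1=ray('scene',ps);o2,d2=ray('top',pt)
    A=np.stack([d1,-d2],1); t=np.linalg.lstsq(A,o2-o1,rcond=None)[0]
    a=o1+t[0]*d1;b=o2+t[1]*d2; return (a+b)/2,np.linalg.norm(a-b)
def proj(c,X):
    K,o,q=C[c]; v=q.inv().apply(np.atleast_2d(X)-o); u=v@K.T; return u[:,:2]/u[:,2:]
E
python3 - <<'E'
from h import *
np.set_printoptions(precision=4,suppress=True)
for n,p in dict(cx=(256,190),bar=(0,0)).items(): print(atz('top',p,0))
T=lambda x,y:(280+x/5,150+y/5); S=lambda x,y:(260+x/4.5,190+y/4.5)
print("plate top near", tri(S(255,152),T(525,325)))
print("plate top far", tri(S(376,88),T(485,105)))
print("base corner near", tri(S(378,520),T(637,325)), )
print("base corner far", tri(S(508,408),T(595,98)))
print("bar end", tri(S(247,160),T(455,312)))
print("cutter top", tri(S(420,272),T(572,140)))
print("base pts z8", [atz('top',T(*p),.008) for p in [(637,325),(595,98),(360,145),(538,345)]])
P=lambda x,y:(130+x/5,130+y/5)
print("cup rim c (z48)",atz('top',P(332,436),.048),atz('top',P(256,436),.048),atz('top',P(407,436),.048))
print("ring rim c (z46)",atz('top',P(172,446),.046))
print("mouth corners",atz('top',P(85,392),.0783+.0),atz('top',P(352,372),.078))
print("nut top", atz('top',P(192,198),.104))
E
```

```text
[ 0.5296 -0.1839  0.    ]
[0.967  0.4297 0.    ]
plate top near (array([ 0.4732, -0.433 ,  0.1342]), np.float64(0.0007581939863488645))
plate top far (array([ 0.5562, -0.4175,  0.1347]), np.float64(0.0014516395057763306))
base corner near (array([ 0.4803, -0.5143,  0.0029]), np.float64(0.0028383161598181657))
base corner far (array([ 0.5781, -0.4948,  0.0069]), np.float64(0.0060432417755761254))
bar end (array([ 0.4819, -0.4129,  0.1184]), np.float64(0.009191742505128058))
cutter top (array([ 0.5488, -0.4655,  0.0706]), np.float64(0.01008360612939048))
base pts z8 [array([ 0.4811, -0.5136,  0.008 ]), array([ 0.5803, -0.4967,  0.008 ]), array([ 0.5574, -0.3941,  0.008 ]), array([ 0.4715, -0.4709,  0.008 ])]
cup rim c (z48) [ 0.4644 -0.0611  0.048 ] [ 0.4637 -0.029   0.048 ] [ 0.4651 -0.0927  0.048 ]
ring rim c (z46) [0.4588 0.0067 0.046 ]
mouth corners [0.4788 0.0362 0.0783] [ 0.4894 -0.073   0.078 ]
nut top [ 0.556  -0.0099  0.104 ]
```

Run:
```python
from h import *
np.set_printoptions(precision=4,suppress=True)
import cv2
t=cv2.imread("pics/top0raw.png"); s=cv2.imread("pics/scene0raw.png")
def crop(im,x0,y0,x1,y1,f,n): 
    c=cv2.resize(im[y0:y1,x0:x1],None,fx=f,fy=f,interpolation=cv2.INTER_CUBIC); cv2.imwrite(n,c); print(n,c.shape)
crop(t,240,40,400,180,5,"pics/t_bar.png")
crop(s,230,80,430,230,4,"pics/s_bar.png")
```

```text
pics/t_bar.png (700, 800, 3)
pics/s_bar.png (600, 800, 3)
```

View pics/t_bar.png

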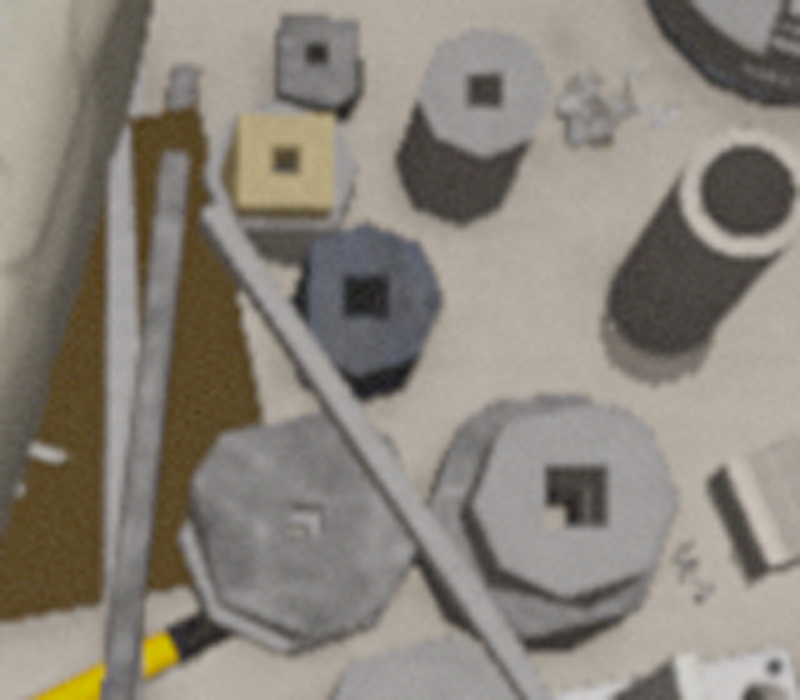

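View pics/s_bar.png

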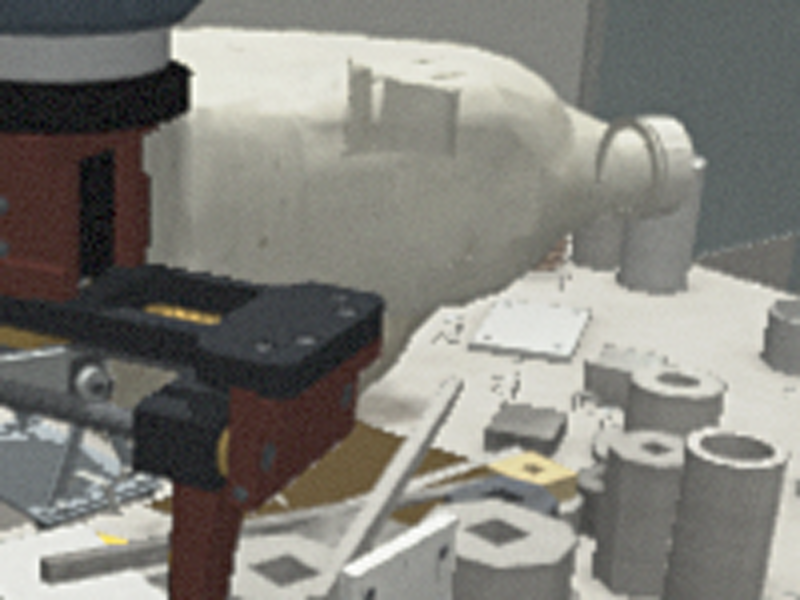

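Run:
```python
from h import *
np.set_printoptions(precision=4,suppress=True)
S=lambda x,y:(230+x/4,80+y/4);T=lambda x,y:(240+x/5,40+y/5)
print("bar far",tri(S(455,385),T(213,215)))
print("bar mid: top image (371,211) at z", [ (z,atz('top',(371,212),z).round(3)) for z in (.09,.11,.13,.15)])
# line in scene at plate left edge S(345,570)-> find along
for p in [S(330,580),S(395,480)]:
  for z in (.1,.12,.15,.2): print(p,z,atz('scene',p,z).round(3))
print("oct block top", tri(S(285,568),(280+225/5,150+190/5)))
print("oct big", tri(S(497,530),T(575,497)))
print("gold", tri(S(532,468),T(287,160)))
# rock in scene crop s_rack
S2=lambda x,y:(260+x/4.5,190+y/4.5);T2=lambda x,y:(280+x/5,150+y/5)
print("rock left ~", atz('top',T2(325,330),.03),atz('top',T2(525,340),.03),atz('top',T2(430,450),.01),"near scene",atz('scene',S2(220,470),.0), atz('scene',S2(210,295),.06))
for n,p in dict(a=(200,142),b=(150,137),c=(238,147),d=(262,70)).items(): print('machine',n,[atz('top',p,z)[:2].round(3) for z in (0,.1,.2,.3)])
```

```text
bar far (array([ 0.7375, -0.235 ,  0.1057]), np.float64(0.0015724857289788387))
bar mid: top image (371,211) at z [(0.09, array([ 0.481, -0.416,  0.09 ])), (0.11, array([ 0.48 , -0.412,  0.11 ])), (0.13, array([ 0.478, -0.407,  0.13 ])), (0.15, array([ 0.477, -0.403,  0.15 ]))]
(312.5, 225.0) 0.1 [ 0.508 -0.384  0.1  ]
(312.5, 225.0) 0.12 [ 0.482 -0.413  0.12 ]
(312.5, 225.0) 0.15 [ 0.444 -0.455  0.15 ]
(312.5, 225.0) 0.2 [ 0.381 -0.525  0.2  ]
(328.75, 200.0) 0.1 [ 0.615 -0.313  0.1  ]
(328.75, 200.0) 0.12 [ 0.584 -0.345  0.12 ]
(328.75, 200.0) 0.15 [ 0.538 -0.393  0.15 ]
(328.75, 200.0) 0.2 [ 0.461 -0.472  0.2  ]
oct block top (array([ 0.5282, -0.3263,  0.0752]), np.float64(0.0013043838654856184))
oct big (array([ 0.6257, -0.3832,  0.0953]), np.float64(0.0018275384460901465))
gold (array([ 0.7815, -0.2677,  0.0499]), np.float64(0.00302964690459869))
rock left ~ [ 0.4748 -0.3752  0.03  ] [ 0.4724 -0.4596  0.03  ] [ 0.4252 -0.4238  0.01  ] near scene [ 0.4491 -0.4518  0.    ] [ 0.4686 -0.4168  0.06  ]
machine a [array([ 0.635, -0.055]), array([ 0.614, -0.071]), array([ 0.593, -0.086]), array([ 0.572, -0.101])]
machine b [array([0.645, 0.058]), array([0.623, 0.032]), array([0.601, 0.005]), array([ 0.579, -0.022])]
machine c [array([ 0.626, -0.141]), array([ 0.605, -0.148]), array([ 0.585, -0.155]), array([ 0.565, -0.161])]
machine d [array([ 0.805, -0.191]), array([ 0.767, -0.193]), array([ 0.729, -0.195]), array([ 0.691, -0.196])]
```

```bash
python3 - <<'E'
from h import *
np.set_printoptions(precision=4,suppress=True)
S=lambda x,y:(230+x/4,80+y/4)
b=atz('scene',S(370,420),0); print(b, proj('top',b))
b=atz('scene',S(415,340),0); print(b, proj('top',b))
for z in (.1,.2,.3,.4,.5): print(z,proj('scene',[0.75,-.13,z]),proj('scene',[0.62,-.1,z]), proj('scene',[0.62,0,z]))
print(atz('top',(240,147),.3))
E
python3 - <<'E'
import cv2
t=cv2.imread("pics/top0raw.png")
cv2.imwrite("pics/t_mach.png",cv2.resize(t[0:170,40:290],None,fx=3.2,fy=3.2,interpolation=cv2.INTER_CUBIC))
E
```

```text
[ 0.8289 -0.0605  0.    ] [[205.302   59.2099]]
[0.9835 0.0557 0.    ] [[158.1272  -5.0942]]
0.1 [[320.1249 165.5195]] [[275.252  171.3103]] [[254.7194 160.8041]]
0.2 [[322.5679 129.9289]] [[276.0518 134.4684]] [[254.7209 126.091 ]]
0.3 [[325.2004  91.5781]] [[276.9163  94.6461]] [[254.7225  88.7682]]
0.4 [[328.0452  50.1332]] [[277.8537  51.4664]] [[254.7242  48.5298]]
0.5 [[331.1292   5.2038]] [[278.8736   4.486 ]] [[254.726    5.0202]]
[ 0.5652 -0.1645  0.3   ]
```

View pics/t_mach.png

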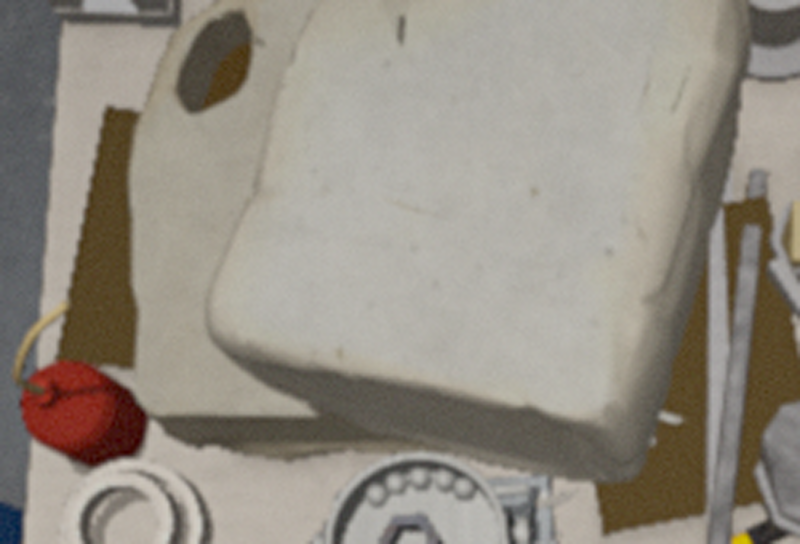

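```bash
cat >> h.py <<'E'
def pose(px,py,yaw,tip=0.,pz=.092):
    # stand yaw, pan tip (0 rest: leaning back .105). returns fn pan-frame(m)->world
    th=-(tip-.105)  # rotation about +y: positive moves -x up? Ry(th): x'=c x+s z, z'=-s x + c z ; x=-1 -> z'=+s
    th=.105-tip
    q=R.from_euler('z',yaw)*R.from_euler('y',th)
    return lambda P: q.apply(np.atleast_2d(P))+np.array([px,py,pz])
def panlines():
    a=np.linspace(-np.pi/2,np.pi/2,25)
    L=[]
    for z in (-.006,.022):
        arc=[(-.005+.0535*np.cos(t),.0535*np.sin(t),z) for t in a]
        L.append(np.array([(-.075,-.0535,z)]+arc+[(-.075,.0535,z)]))
    L.append(np.array([(-.075,-.0535,-.006),(-.075,.0535,-.006)]))
    return L
def overlay(img,c,lines,x0,y0,f,col=(0,0,255)):
    for l in lines:
        p=(proj(c,l)-[x0,y0]+.5)*f-.5
        cv2.polylines(img,[np.round(p*16).astype(int)],False,col,1,cv2.LINE_AA,4)
E
cat > ov.py <<'E'
from h import *
import sys
px,py,yaw=map(float,sys.argv[1:4]); tip=float(sys.argv[4]); src=sys.argv[5]; out=sys.argv[6]
t=cv2.imread(src); x0,y0,f=130,125,6
c=cv2.resize(t[y0:225,x0:230],None,fx=f,fy=f,interpolation=cv2.INTER_CUBIC)
F=pose(px,py,yaw,tip)
overlay(c,'top',[F(l) for l in panlines()],x0,y0,f)
ring=lambda x,y,r,z:np.array([(x+r*np.cos(t),y+r*np.sin(t),z) for t in np.linspace(0,2*np.pi,40)])
overlay(c,'top',[ring(.4644,-.0611,.031,.048),ring(.4588,.0067,.031,.046)],x0,y0,f,(0,160,0))
overlay(c,'top',[F(ring(0,0,.02,.012))],x0,y0,f,(255,0,0))
cv2.imwrite(out,c)
E
python3 ov.py .556 -.012 .097 0 pics/top0raw.png pics/ov1.png
```

```text
(no output)
```

View pics/ov1.png

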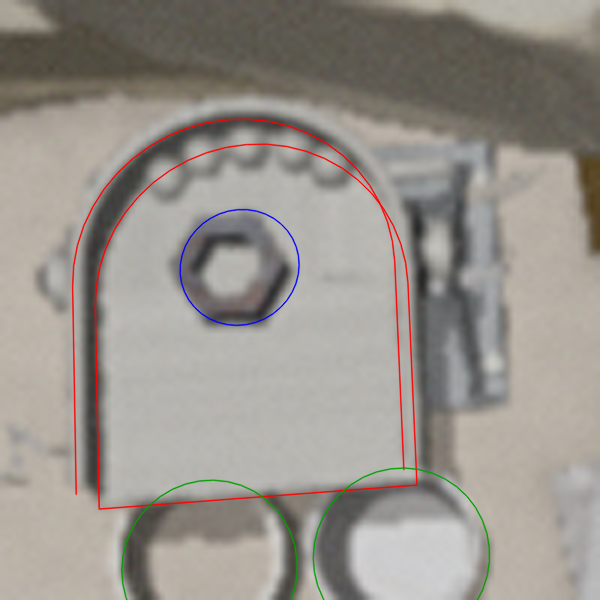

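Run:
```python
import cv2,numpy as np
c=cv2.imread("pics/ov1.png"); t=cv2.imread("pics/top0raw.png")
a=cv2.resize(t[195:215,138:210],None,fx=11,fy=11,interpolation=cv2.INTER_NEAREST)
b=cv2.resize(t[140:165,138:210],None,fx=11,fy=11,interpolation=cv2.INTER_NEAREST)
cv2.imwrite("pics/lip.png",np.vstack([b,a]));
```

```text
(no output)
```

View pics/lip.png

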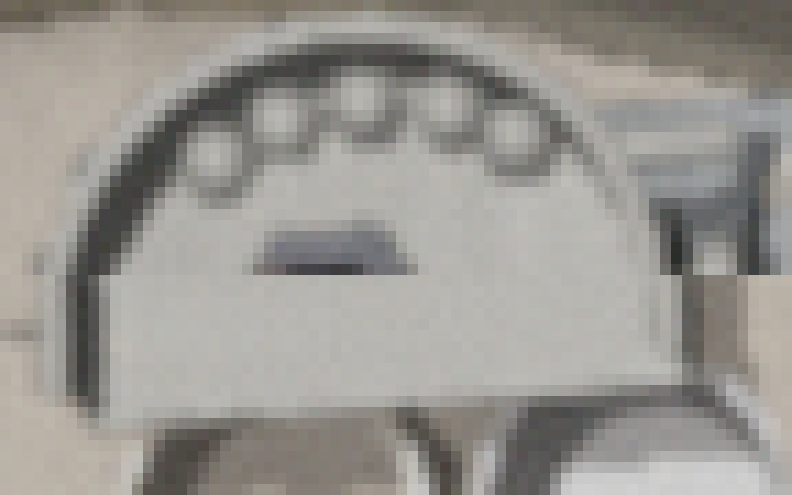

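```bash
cat > ovr.py <<'E'
from h import *
import sys
ox,oy,yaw,lean,off=map(float,sys.argv[1:6]); st=sys.argv[6]; sc=sys.argv[7]; tag=sys.argv[8]; pl=len(sys.argv)<10
q=R.from_euler('z',yaw)
F=lambda P:q.apply(np.atleast_2d(P))+[ox,oy,0]
L=[]
x0,x1=-.0305,.0815
L.append(np.array([(x0,-.052,.008),(x1,-.052,.008),(x1,.052,.008),(x0,.052,.008),(x0,-.052,.008)]))
pins=[]
for x in (-.010,.010):
  for y in (-.03,.03):
    for dx in (-.004,.004):
        pins.append(np.array([(x+dx,y,.008),(x+dx,y,.068)]))
    pins.append(np.array([(x,y,.04),(x,y,.072)]))
P=[]
ql=R.from_euler('y',lean)
for z in (0,.13):
    P.append(ql.apply(np.array([(-.0045,-.0425,z),(.0045,-.0425,z),(.0045,.0425,z),(-.0045,.0425,z),(-.0045,-.0425,z)]))+[off,0,.008])
for y in (-.0425,.0425):
    P.append(ql.apply(np.array([(.0045,y,0),(.0045,y,.13)]))+[off,0,.008])
for c,src,(a,b,d,e),f in (('top',st,(340,150,430,240),7),('scene',sc,(290,195,390,315),6)):
    t=cv2.imread(src); im=cv2.resize(t[b:e,a:d],None,fx=f,fy=f,interpolation=cv2.INTER_CUBIC)
    overlay(im,c,[F(l) for l in L],a,b,f,(0,160,0)); overlay(im,c,[F(l) for l in pins],a,b,f,(255,0,0))
    if pl: overlay(im,c,[F(l) for l in P],a,b,f)
    cv2.imwrite(f"pics/{tag}_{c}.png",im[:600])
E
python3 ovr.py .5145 -.426 -1.40 0 0 pics/top0raw.png pics/scene0raw.png r1
```

```text
(no output)
```

View pics/r1_top.png

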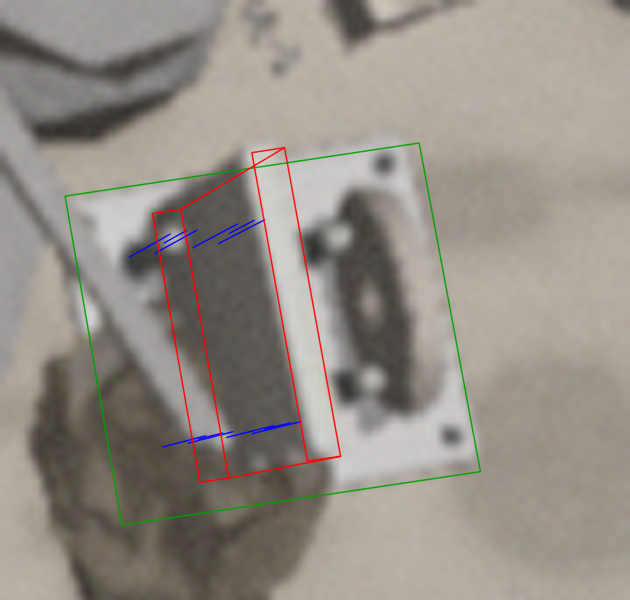

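View pics/r1_scene.png

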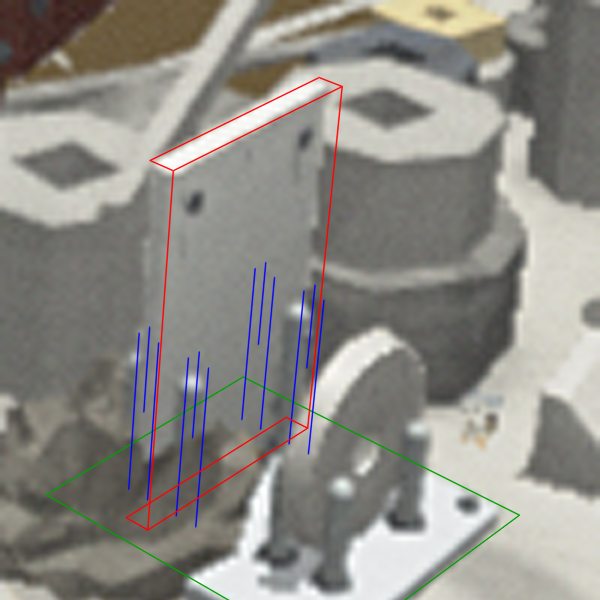

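Run:
```python
from h import *
from scipy.optimize import least_squares
T=lambda x,y:(340+x/7-.0,150+y/7);S=lambda x,y:(290+x/6,195+y/6)
obs=[('top',(.0815,.052,.008),T(410,141)),('top',(.0815,-.052,.008),T(474,462)),
('scene',(.010,-.03,.063),S(192,379)),('scene',(.010,.03,.063),S(299,308)),('scene',(-.010,-.03,.063),S(137,356)),('top',(-.010,.03,.0635),T(174,233)),
('scene',(.0815,.052,.008),S(498,514)),('scene',(.0815,-.052,.008),(344,305.6))]
def res(p):
    q=R.from_euler('z',p[2]); o=[]
    for c,P,u in obs:
        P=np.array(P); P=P+np.array([p[3] if abs(P[0])>.05 else 0,0,0])
        o.append(proj(c,q.apply(P)+[p[0],p[1],0])[0]-u)
    return np.ravel(o)
s=least_squares(res,[.5145,-.426,-1.4,0],loss='soft_l1')
print(s.x); print(res(s.x).reshape(-1,2).round(2))
```

```text
[ 5.11316365e-01 -4.26226224e-01 -1.36885783e+00 -9.85040857e-04]
[[-0.47  0.29]
 [ 0.6   1.15]
 [-0.3  -0.27]
 [ 0.38 -0.14]
 [ 0.41 -0.52]
 [ 0.12  1.37]
 [ 1.56 -0.82]
 [ 0.01 -1.31]]
```

```bash
sed -i 's/.072)/.064)/' ovr.py; python3 ovr.py .5117 -.4257 -1.383 0.0 0 pics/top0raw.png pics/scene0raw.png r2
```

```text
(no output)
```

View pics/r2_top.png

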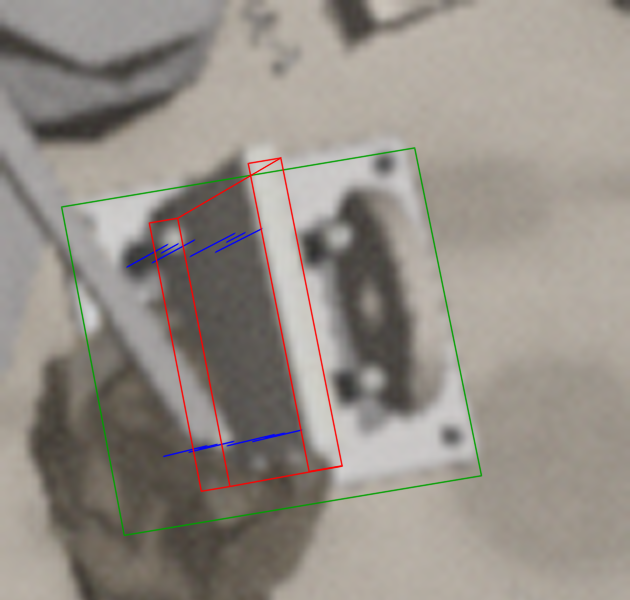

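View pics/r2_scene.png

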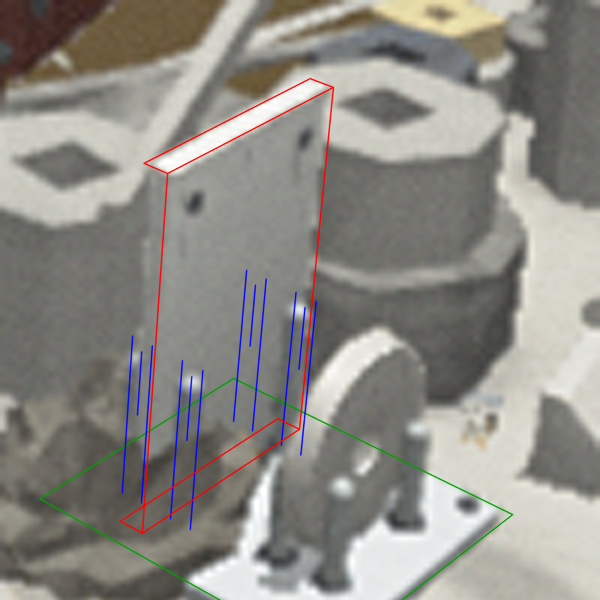

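Run:
```python
from h import *
from bench import r
s=r.state(); M=R.from_rotvec(s['tcp_rot']).as_matrix(); print(s['position'],M.round(3))
for sgn in (1,-1):
    y=sgn*np.array([-np.sin(.188),np.cos(.188),0]); x=np.array([0,0,-1.]); z=np.cross(x,y)
    T=np.stack([x,y,z],1); print(np.degrees(R.from_matrix(T@M.T).as_rotvec()))
# target in pan: plate wide dir stand (sin a, cos a)
for a in (26,): print(np.degrees(np.pi/2-np.radians(a)+.094))
```

```text
[ 0.25644483 -0.54215514  0.22164929] [[-0.001  0.428 -0.904]
 [ 0.002 -0.904 -0.428]
 [-1.    -0.002 -0.   ]]
[ 3.49705238e-02 -1.35982755e-01  1.65457227e+02]
[ -0.0936721   -0.02408954 -14.54271497]
69.38580327422974
```

```bash
python3 -m handwheel '[{"delta_pos":[1.5,0.7,0],"turn":[0,0,-1]},{"delta_pos":[4,1.8,0],"turn":[0,0,-2.5]},{"delta_pos":[7,3.1,0],"turn":[0,0,-4]},{"delta_pos":[10.5,4.7,0],"turn":[0,0,-6]},{"delta_pos":[14,6.2,0],"turn":[0,0,-8]},{"delta_pos":[17.5,7.8,0],"turn":[0,0,-10]},{"delta_pos":[21,9.3,0],"turn":[0,0,-12]},{"delta_pos":[24.5,10.8,0],"turn":[0,0,-13.5]},{"delta_pos":[26.5,11.7,0],"turn":[0,0,-14.3]},{"delta_pos":[27.1,12,0],"turn":[0,0,-14.5]}]' -0.45
python3 -m handwheel '[{"delta_pos":[0,0,0],"turn":[0,0,0]},{"delta_pos":[0,0,0],"turn":[0,0,0]},{"delta_pos":[0,0,0],"turn":[0,0,0]}]'
python3 - <<'E'
from bench import r
import cv2
for n in ("scene","top"):
    im=r.snapshot(n); cv2.imwrite(f"pics/{n}1raw.png",im[:,:,::-1])
s=cv2.imread("pics/scene1raw.png"); cv2.imwrite("pics/s1.png",cv2.resize(s,None,fx=1.5,fy=1.5)); 
t=cv2.imread("pics/top1raw.png"); cv2.imwrite("pics/t1.png",cv2.resize(t,None,fx=1.5,fy=1.5))
E
```

```text
time_s: 1.1
position: [0.5294, -0.4207, 0.2213]
tcp_rot: [2.121, 0.206, -2.123]
ft_force: [-1.1, -0.7, -0.5]
width: 0.0239
time_s: 1.4
position: [0.5264, -0.4233, 0.2229]
tcp_rot: [2.123, 0.199, -2.123]
ft_force: [0.1, -0.3, -0.4]
width: 0.0242
```

View pics/s1.png

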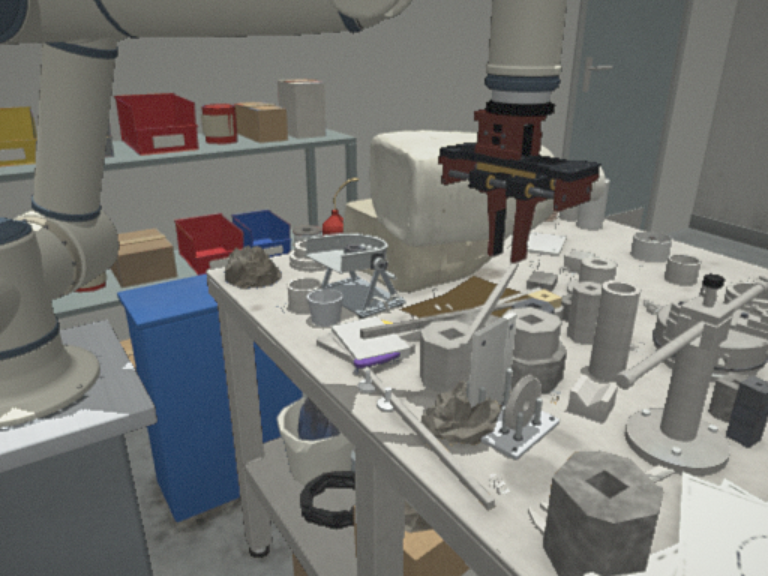

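View pics/t1.png

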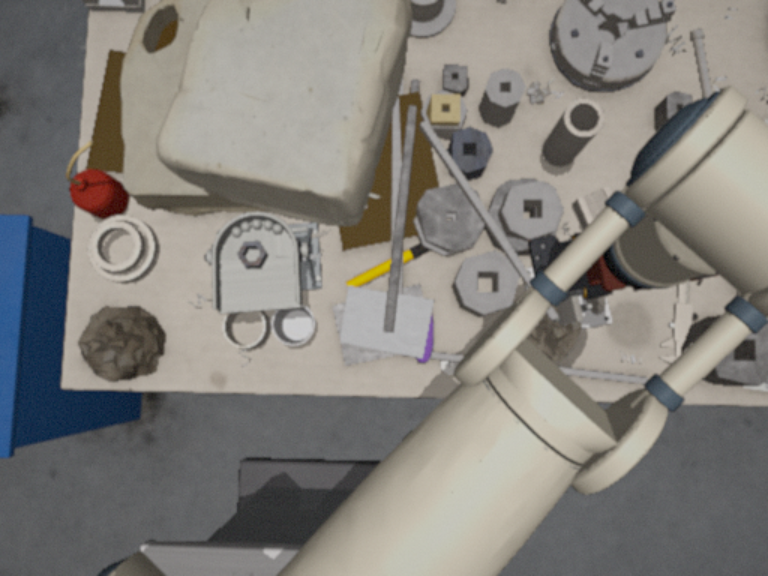

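Run:
```python
import cv2
s=cv2.imread("pics/scene1raw.png")
cv2.imwrite("pics/s1m.png",cv2.resize(s[75:225,190:350],None,fx=5,fy=5,interpolation=cv2.INTER_CUBIC)[:600])
cv2.imwrite("pics/s1r.png",cv2.resize(s[140:260,290:400],None,fx=5.4,fy=5,interpolation=cv2.INTER_CUBIC))
from h import *
print(tri((248,97),(107,100)))
```

```text
(array([0.6442671 , 0.06489889, 0.26628436]), np.float64(0.00820638229063912))
```

View pics/s1m.png

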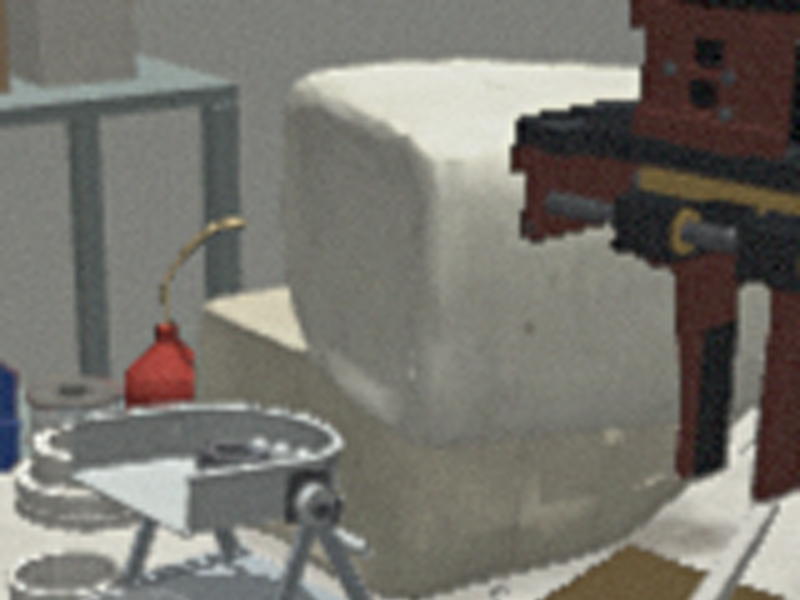

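View pics/s1r.png

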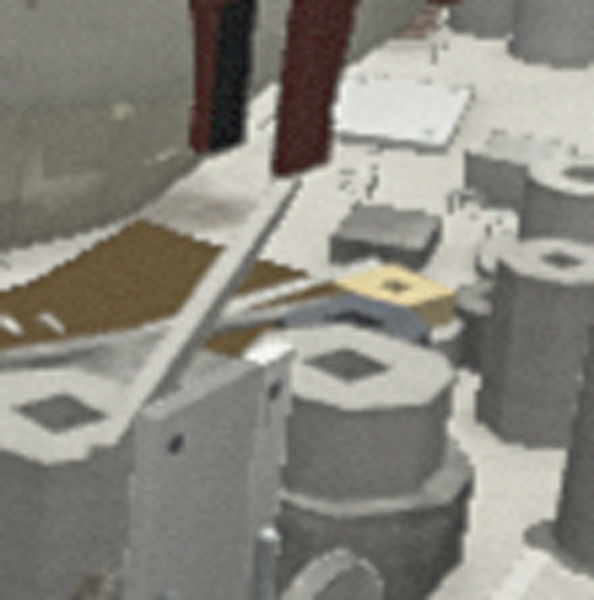

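Run:
```python
from h import *
print(tri((276,106),(227,131)),tri((276,106),(232,137)))
print(tri((276,162),(233,148)))
print(tri((249,94),(106,98)))
```

```text
(array([ 0.59220456, -0.14025545,  0.28277279]), np.float64(0.005432728693762924)) (array([ 0.58335388, -0.14971933,  0.28517448]), np.float64(0.002125505763798893))
(array([ 0.59363351, -0.1406986 ,  0.14317071]), np.float64(0.0023600070892188874))
(array([0.64575603, 0.06331383, 0.27466398]), np.float64(0.006688182721607855))
```

```bash
python3 -m handwheel '[{"delta_pos":[0.1,0.1,-1],"turn":[0,0,0]},{"delta_pos":[0.1,0.1,-3],"turn":[0,0,0]},{"delta_pos":[0.1,0.1,-5],"turn":[0,0,0]},{"delta_pos":[0.1,0.1,-6.5],"turn":[0,0,0]},{"delta_pos":[0.1,0.1,-7.2],"turn":[0,0,0]},{"delta_pos":[0.1,0.1,-7.2],"turn":[0,0,0]},{"delta_pos":[0.1,0.1,-7.2],"turn":[0,0,0]}]'
python3 - <<'E'
from bench import r
import cv2
im=r.snapshot("scene")[:,:,::-1]; cv2.imwrite("pics/scene2raw.png",im)
cv2.imwrite("pics/s2.png",cv2.resize(im[150:270,280:400],None,fx=5,fy=5,interpolation=cv2.INTER_CUBIC))
E
```

```text
time_s: 2.2
position: [0.5287, -0.4216, 0.1514]
tcp_rot: [2.123, 0.2, -2.121]
ft_force: [-0.1, 0.0, 0.6]
width: 0.0239
```

View pics/s2.png

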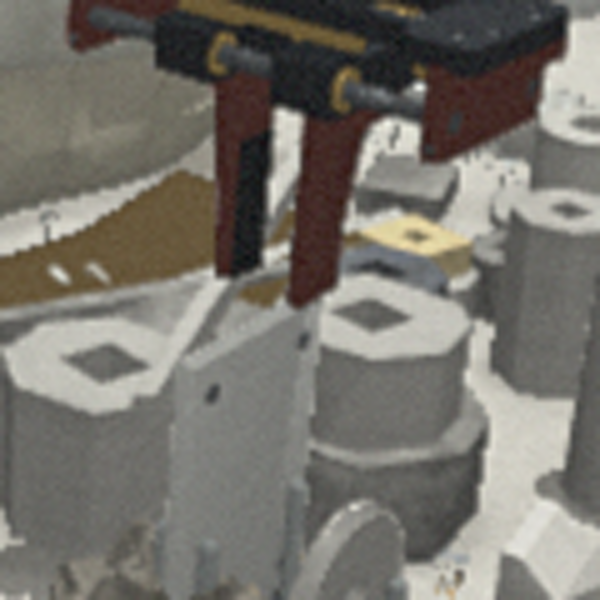

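Run:
```python
from h import *
from bench import r
s=r.state(); M=R.from_rotvec(s['tcp_rot']).as_matrix(); p=s['position']; print(p)
y=M[:,1]; z=M[:,2]
im=cv2.imread("pics/s2.png")
def dr(P,col):
    for q in proj('scene',P): 
        u=((q-[280,150]+.5)*5); cv2.circle(im,tuple(int(v) for v in u),3,col,-1)
dr([p+sg*y*.012+k*z*.01 for sg in(1,-1) for k in(1,-1)],(0,0,255))
w=np.array([np.cos(.188),np.sin(.188),0]); c=np.array([.5127,-.425,.138]); n=np.array([w[1],-w[0],0])
dr([c+a*w*.0425+b*n*.0045 for a in(1,-1) for b in(1,-1)],(0,255,0))
cv2.imwrite("pics/s2b.png",cv2.resize(im[150:450,100:400],None,fx=2,fy=2))
```

```text
[ 0.52887141 -0.42172939  0.1519796 ]
```

View pics/s2b.png

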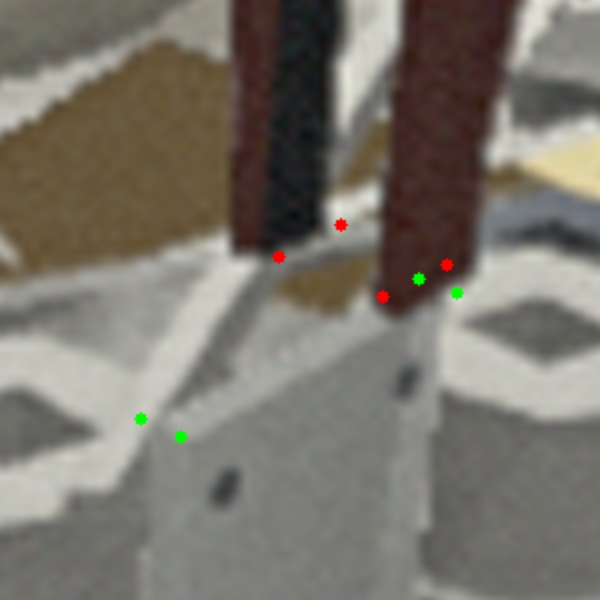

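```bash
python3 -m handwheel '[{"delta_pos":[0,0,-0.5],"turn":[0,0,0]},{"delta_pos":[0,0,-1.2],"turn":[0,0,0]},{"delta_pos":[0,0,-2],"turn":[0,0,0]},{"delta_pos":[0,0,-2.8],"turn":[0,0,0]},{"delta_pos":[0,0,-3.5],"turn":[0,0,0]},{"delta_pos":[0,0,-3.9],"turn":[0,0,0]},{"delta_pos":[0,0,-4],"turn":[0,0,0]},{"delta_pos":[0,0,-4],"turn":[0,0,0]}]'
```

```text
time_s: 3.05
position: [0.5285, -0.4214, 0.1105]
tcp_rot: [2.122, 0.201, -2.123]
ft_force: [-0.1, -0.2, 0.5]
width: 0.0242
```

Run:
```python
from bench import r
import cv2
im=r.snapshot("scene")[:,:,::-1]; cv2.imwrite("pics/scene3raw.png",im)
cv2.imwrite("pics/s3.png",cv2.resize(im[180:260,290:370],None,fx=7,fy=7,interpolation=cv2.INTER_CUBIC))
im=r.snapshot("top")[:,:,::-1]
cv2.imwrite("pics/t3.png",cv2.resize(im[150:230,330:420],None,fx=6,fy=6,interpolation=cv2.INTER_CUBIC))
```

```text
(no output)
```

View pics/s3.png

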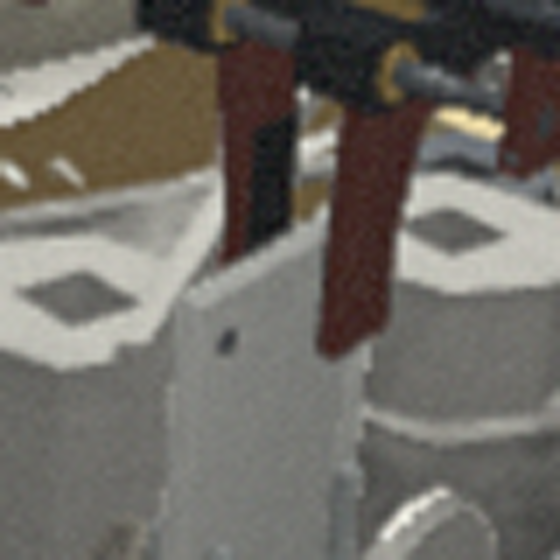

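View pics/t3.png

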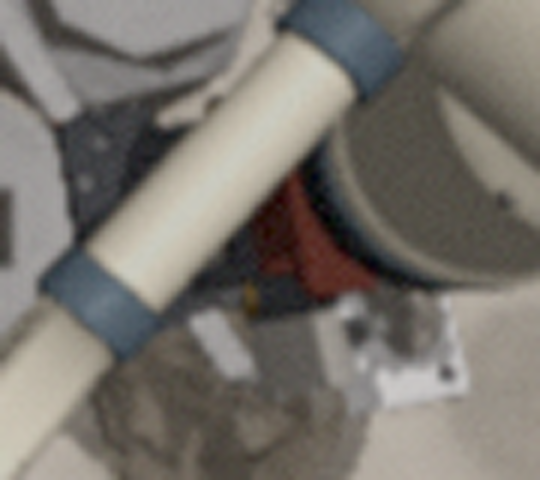

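Fingers straddle the plate, left finger behind it at (250,235) and right in front (350,320). Now I close them.

```bash
python3 -m handwheel '[{"delta_pos":[0,0,0],"turn":[0,0,0]},{"delta_pos":[0,0,0],"turn":[0,0,0]},{"delta_pos":[0,0,0],"turn":[0,0,0]},{"delta_pos":[0,0,0],"turn":[0,0,0]},{"delta_pos":[0,0,0],"turn":[0,0,0]},{"delta_pos":[0,0,0],"turn":[0,0,0]}]' -1
```

```text
time_s: 3.75
position: [0.5287, -0.4215, 0.111]
tcp_rot: [2.123, 0.2, -2.122]
ft_force: [0.8, -0.3, 1.8]
width: 0.0091
```

```bash
python3 -m handwheel '[{"delta_pos":[0,0,0.3],"turn":[0,0,0]},{"delta_pos":[0,0,1],"turn":[0,0,0]},{"delta_pos":[0,0,2.2],"turn":[0,0,0]},{"delta_pos":[0,0,4],"turn":[0,0,0]},{"delta_pos":[0,0,6],"turn":[0,0,0]},{"delta_pos":[0,0,8.5],"turn":[0,0,0]},{"delta_pos":[0,0,11.5],"turn":[0,0,0]},{"delta_pos":[0,0,14.5],"turn":[0,0,0]},{"delta_pos":[0,0,16.5],"turn":[0,0,0]},{"delta_pos":[0,0,17],"turn":[0,0,0]}]'
python3 -m handwheel '[{"delta_pos":[0,0,0],"turn":[0,0,0]},{"delta_pos":[0,0,0],"turn":[0,0,0]},{"delta_pos":[0,0,0],"turn":[0,0,0]}]'
python3 - <<'E'
from bench import r
import cv2
im=r.snapshot("scene")[:,:,::-1]; cv2.imwrite("pics/scene4raw.png",im)
cv2.imwrite("pics/s4.png",cv2.resize(im[90:320,240:440],None,fx=3.5,fy=3.5,interpolation=cv2.INTER_CUBIC)[:800])
im=r.snapshot("top")[:,:,::-1]; cv2.imwrite("pics/top4raw.png",im)
cv2.imwrite("pics/t4.png",cv2.resize(im[130:250,300:450],None,fx=5,fy=5,interpolation=cv2.INTER_CUBIC))
E
```

```text
time_s: 4.75
position: [0.5289, -0.4213, 0.2854]
tcp_rot: [2.125, 0.197, -2.116]
ft_force: [0.1, -0.2, -1.7]
width: 0.0084
time_s: 5.05
position: [0.5282, -0.4211, 0.2784]
tcp_rot: [2.121, 0.204, -2.126]
ft_force: [-0.2, 0.2, -2.6]
width: 0.0086
```

View pics/s4.png

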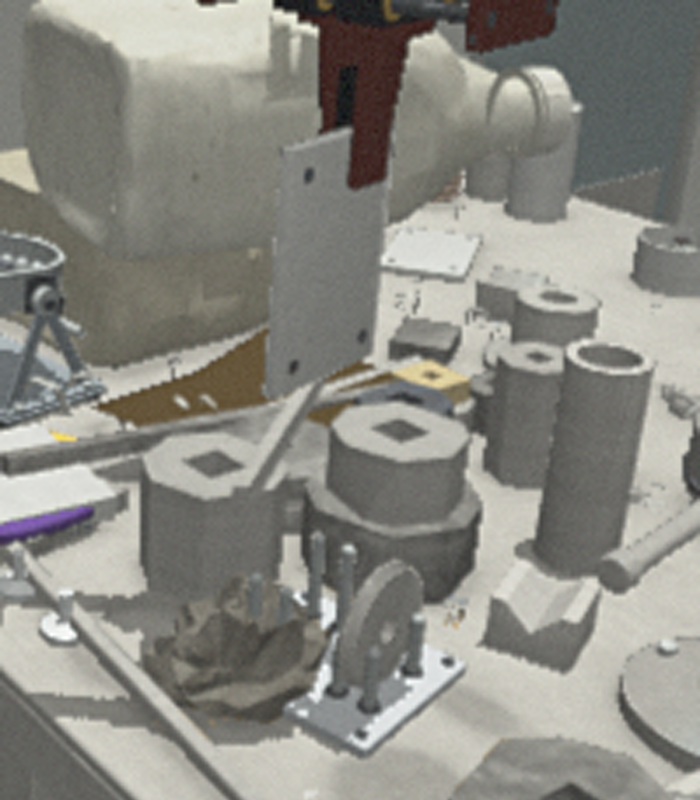

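View pics/t4.png

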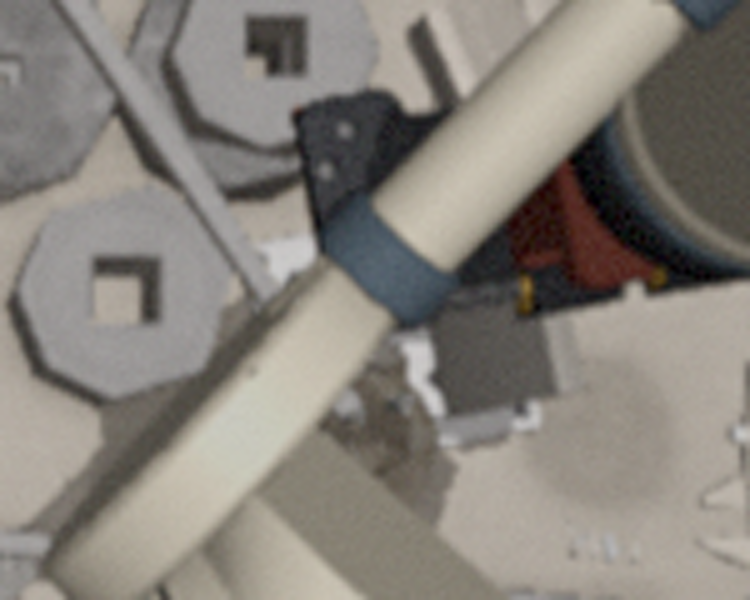

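```bash
cat > plt.py <<'E'
from h import *
def plate_box(p,rot,along=-.0165,down=.103,tilt=0.,nn=0.):
    M=R.from_rotvec(rot).as_matrix(); x=M[:,0]; y=M[:,1]; 
    z=M[:,2]
    w0=np.array([np.cos(.188),np.sin(.188),0]);
    # tool z sign vs wide dir at pickup: jaw y=(.187,-.982): z=x×y
    zs=1. if np.dot(np.cross([0,0,-1],[.187,-.982,0]),w0)>0 else -1.
    w=zs*z
    c=p+along*w+nn*y
    d=np.cos(tilt)*x+np.sin(tilt)*w; w2=np.cos(tilt)*w-np.sin(tilt)*x
    ctr=c+down*x-d*.065  # centre
    out={}
    for a in(-1,1):
        for b in(-1,1):
            for e in (-1,1): out[a,b,e]=ctr+a*.0425*w2+b*.065*d+e*.0045*y
    return out
def plines(b):
    L=[]
    for e in(-1,1): L.append(np.array([b[-1,-1,e],b[1,-1,e],b[1,1,e],b[-1,1,e],b[-1,-1,e]]))
    return L
E
python3 - <<'E'
from plt import *
from bench import r
s=r.state(); b=plate_box(s['position'],s['tcp_rot'])
im=cv2.imread("pics/s4.png"); overlay(im,'scene',plines(b),240,90,3.5)
S=lambda x,y:(240+x/3.5,90+y/3.5)
from scipy.optimize import least_squares
obs=[((-.010,.03,.0635),S(316,533)),((.010,.03,.0635),S(348,546)),((-.010,-.03,.0635),S(254,575)),((.010,-.03,.0635),S(285,587))]
f=lambda p:np.ravel([proj('scene',R.from_euler('z',p[2]).apply(P)+[p[0],p[1],0])[0]-u for P,u in obs])
q=least_squares(f,[.5127,-.425,-1.383]); print(q.x,f(q.x).reshape(-1,2).round(2))
cv2.imwrite("pics/s4b.png",im[:620,100:600])
E
```

```text
[ 0.50947984 -0.42584038 -1.33499667] [[ 0.27  0.04]
 [-0.36 -0.1 ]
 [ 0.14 -0.23]
 [-0.04  0.29]]
```

View pics/s4b.png

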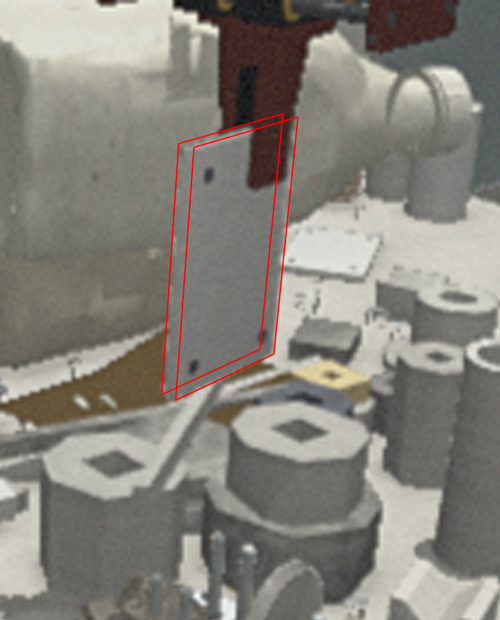

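```bash
cat > tgt.py <<'E'
from plt import *
PX,PY,YAW=.5575,-.0135,.094
def target(a=26.,cx=-.046,cy=.00935,zb=.14):
    ang=np.pi/2-np.radians(a)+YAW
    w=np.array([np.cos(ang),np.sin(ang),0])
    c=R.from_euler('z',YAW).apply([cx,cy,0])+[PX,PY,0]
    tcp=c+.0165*w; tcp[2]=zb+.103
    # tool: x down, z=±w
    zs=1. if np.dot(np.cross([0,0,-1],[.187,-.982,0]),[np.cos(.188),np.sin(.188),0])>0 else -1.
    z=zs*w; x=np.array([0,0,-1.]); y=np.cross(z,x)
    return tcp,np.stack([x,y,z],1)
E
python3 - <<'E'
from tgt import *
from bench import r
s=r.state(); t,M=target(); M0=R.from_rotvec(s['tcp_rot']).as_matrix()
print(t,(t-s['position'])*100,np.degrees(R.from_matrix(M@M0.T).as_rotvec()),s['joint_pos'])
E
```

```text
[0.51663469 0.00693463 0.243     ] [-1.16441522 42.81186746 -3.5975714 ] [-3.73084437e-02 -1.57706245e-01  5.85755166e+01] [-7.23450555e-01  3.32102427e-01  8.55616450e-01  5.84754599e-05
  1.95658012e+00  6.58693254e-01]
```

```bash
python3 -m handwheel '[{"delta_pos":[-0.1,0.7,0],"turn":[0,0,1]},{"delta_pos":[-0.1,2.2,0],"turn":[0,0,3]},{"delta_pos":[-0.2,4.5,0],"turn":[0,0,6]},{"delta_pos":[-0.3,7.5,0],"turn":[0,0,10]},{"delta_pos":[-0.4,10.7,0],"turn":[0,0,14.5]},{"delta_pos":[-0.5,14,0],"turn":[0,0,19]},{"delta_pos":[-0.6,17.3,0],"turn":[0,0,24]},{"delta_pos":[-0.7,20.6,0],"turn":[0,0,28.5]},{"delta_pos":[-0.7,23.9,0],"turn":[0,0,33]},{"delta_pos":[-0.8,27,0],"turn":[0,0,37]}]'
python3 -m handwheel '[{"delta_pos":[-0.1,3,0],"turn":[0,0,4]},{"delta_pos":[-0.1,6,0],"turn":[0,0,8]},{"delta_pos":[-0.2,8.8,0],"turn":[0,0,12]},{"delta_pos":[-0.3,11.4,0],"turn":[0,0,15.5]},{"delta_pos":[-0.4,13.6,0],"turn":[0,0,18.5]},{"delta_pos":[-0.4,15,0],"turn":[0,0,20.5]},{"delta_pos":[-0.4,15.7,0],"turn":[0,0,21.4]},{"delta_pos":[-0.4,15.8,0],"turn":[0,0,21.6]},{"delta_pos":[-0.4,15.8,0],"turn":[0,0,21.6]},{"delta_pos":[-0.4,15.8,0],"turn":[0,0,21.6]}]'
python3 - <<'E'
from tgt import *
from bench import r
for n in ("scene","top"):
    im=r.snapshot(n)[:,:,::-1]; cv2.imwrite(f"pics/{n}5raw.png",im)
    c=(150,60,310,230) if n=='scene' else (110,100,260,240)
    cv2.imwrite(f"pics/{n}5.png",cv2.resize(im[c[1]:c[3],c[0]:c[2]],None,fx=3.5,fy=3.5,interpolation=cv2.INTER_CUBIC))
s=r.state(); t,M=target(); M0=R.from_rotvec(s['tcp_rot']).as_matrix()
print(s['position'],s['ft_force'],(t-s['position'])*100,np.degrees(R.from_matrix(M@M0.T).as_rotvec()),s['joint_pos'])
E
```

```text
time_s: 6.15
position: [0.52, -0.1495, 0.2806]
tcp_rot: [1.725, 0.769, -1.724]
ft_force: [0.3, 0.2, -2.4]
width: 0.0089
time_s: 7.15
position: [0.5166, 0.0058, 0.2805]
tcp_rot: [1.469, 1.016, -1.47]
ft_force: [-0.0, 0.1, -3.1]
width: 0.0087
[0.5166057  0.00583436 0.28050995] [ 0.05648737  0.11169165 -2.37125195] [ 2.89891555e-03  1.10027293e-01 -3.75099472e+00] [ 0.00942973 -0.01441993  0.05633557] [-5.44438972e-02 -1.12710387e-01  1.33003722e+00 -1.89652982e-04
  1.92450825e+00  3.06259279e-01]
```

View pics/scene5.png

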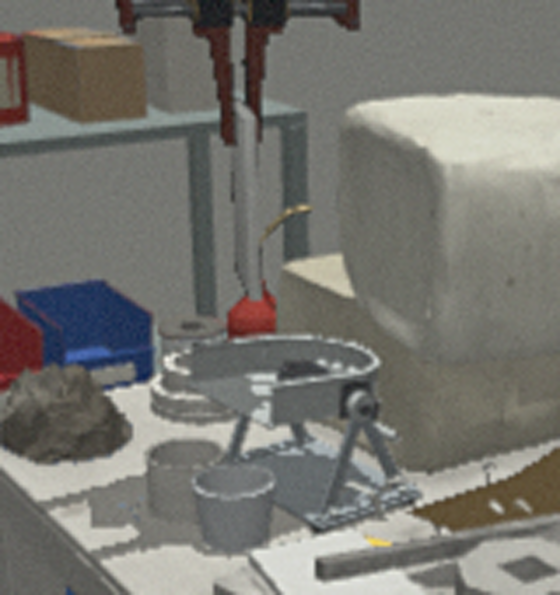

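View pics/top5.png

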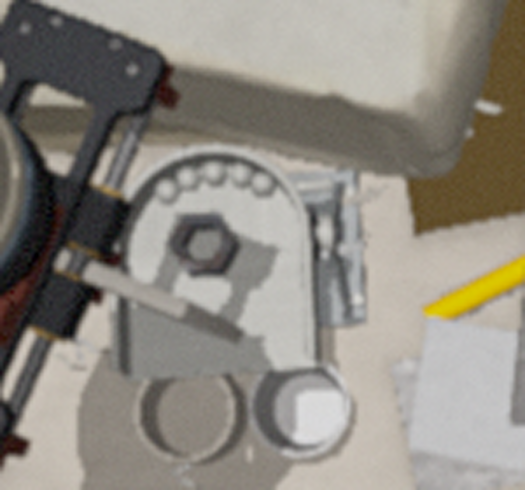

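Run:
```python
from tgt import *
for c,(x0,y0,x1,y1),f in (('scene',(185,145,285,215),7),('top',(135,130,215,220),6.5)):
    im=cv2.resize(cv2.imread(f"pics/{c}5raw.png")[y0:y1,x0:x1],None,fx=f,fy=f,interpolation=cv2.INTER_CUBIC)
    F=pose(PX,PY,YAW); overlay(im,c,[F(l) for l in panlines()],x0,y0,f)
    ring=lambda x,y,r,z:np.array([(x+r*np.cos(t),y+r*np.sin(t),z) for t in np.linspace(0,2*np.pi,40)])
    overlay(im,c,[ring(.4644,-.0611,.031,.048),ring(.4588,.0067,.031,.046)],x0,y0,f,(0,160,0))
    t,M=target(zb=.093); overlay(im,c,plines(plate_box(t,R.from_matrix(M).as_rotvec())),x0,y0,f,(255,0,0))
    cv2.imwrite(f"pics/{c}5o.png",im)
```

```text
(no output)
```

View pics/scene5o.png

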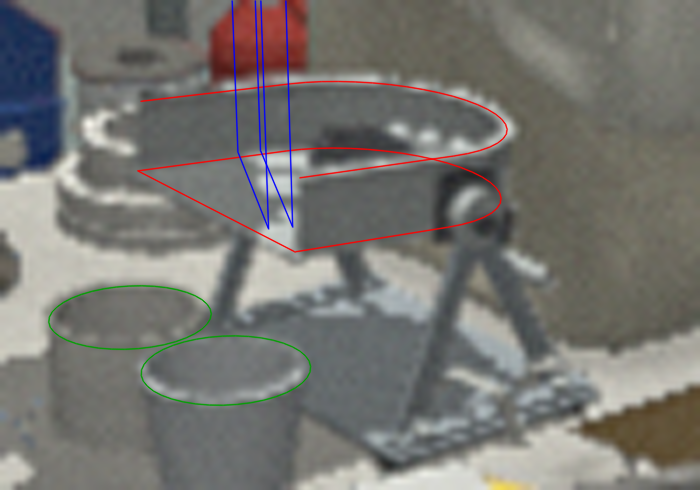

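View pics/top5o.png

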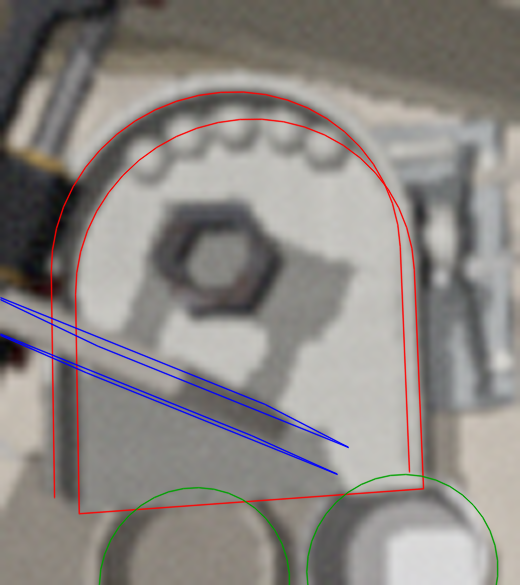

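Run:
```python
from tgt import *
from bench import r
s=r.state()
for c,(x0,y0,x1,y1),f in (('scene',(190,70,260,170),6),('top',(120,160,200,210),9)):
    im=cv2.resize(cv2.imread(f"pics/{c}5raw.png")[y0:y1,x0:x1],None,fx=f,fy=f,interpolation=cv2.INTER_CUBIC)
    overlay(im,c,plines(plate_box(s['position'],s['tcp_rot'])),x0,y0,f,(255,0,0))
    cv2.imwrite(f"pics/{c}5p.png",im)
```

```text
(no output)
```

View pics/scene5p.png

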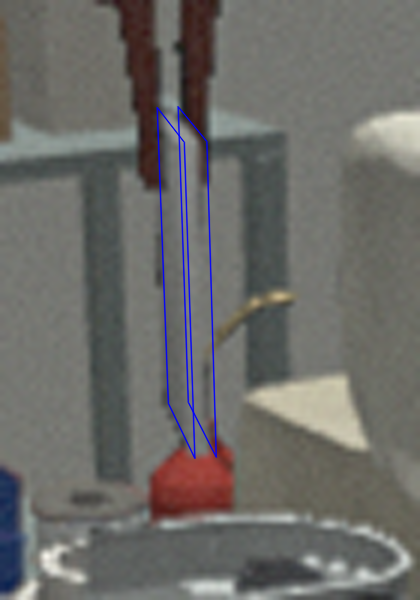

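View pics/top5p.png

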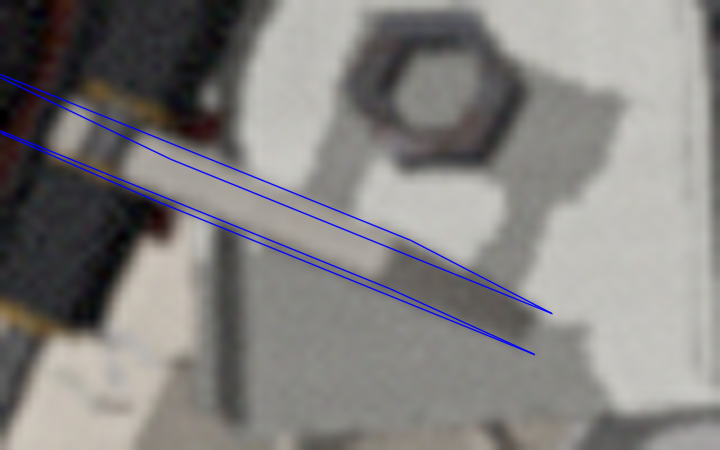

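Run:
```python
from tgt import *
from bench import r
s=r.state(); x0,y0,x1,y1,f=155,180,190,205,20
raw=cv2.imread("pics/top5raw.png")[y0:y1,x0:x1]
im=cv2.resize(raw,None,fx=f,fy=f,interpolation=cv2.INTER_NEAREST)
im=cv2.convertScaleAbs(im,alpha=1.5,beta=-90)
b=plate_box(s['position'],s['tcp_rot'])
e=[b[-1,-1,-1],b[-1,-1,1],b[-1,1,1],b[-1,1,-1],b[-1,-1,-1]]
overlay(im,'top',[np.array(e)],x0,y0,f,(255,0,0)); print(proj('top',np.array(e)))
cv2.imwrite("pics/end5.png",im)
```

```text
[[162.82723957 191.58459405]
 [165.12178506 186.20398935]
 [180.81993215 194.33538439]
 [178.89828577 198.88698777]
 [162.82723957 191.58459405]]
```

View pics/end5.png

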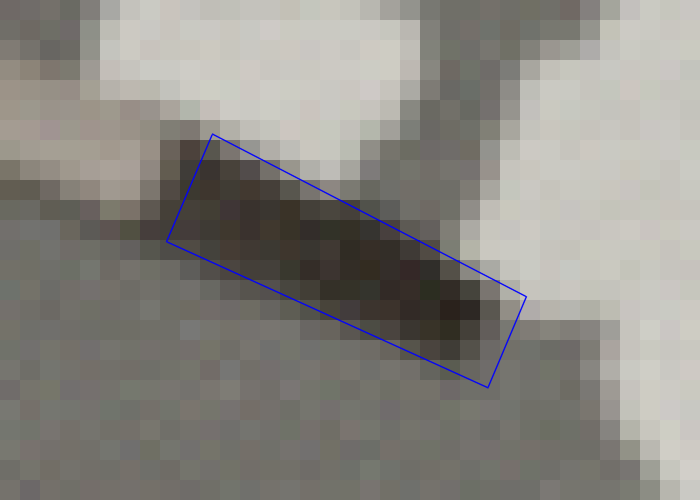

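```bash
sed -i 's/^PX,PY,YAW=.*/PX,PY,YAW=.5574,-.0157,.094/' tgt.py; python3 -m handwheel '[{"delta_pos":[0,-0.1,-0.5],"turn":[0,0,0]},{"delta_pos":[0,-0.1,-1.5],"turn":[0,0,0]},{"delta_pos":[0,-0.1,-2.8],"turn":[0,0,0]},{"delta_pos":[0,-0.1,-4],"turn":[0,0,0]},{"delta_pos":[0,-0.1,-4.8],"turn":[0,0,0]},{"delta_pos":[0,-0.1,-5.2],"turn":[0,0,0]},{"delta_pos":[0,-0.1,-5.2],"turn":[0,0,0]},{"delta_pos":[0,-0.1,-5.2],"turn":[0,0,0]}]'
python3 - <<'E'
from tgt import *
from bench import r
for n in ("scene","top"):
    im=r.snapshot(n)[:,:,::-1]; cv2.imwrite(f"pics/{n}6raw.png",im)
    c=(150,60,310,230) if n=='scene' else (125,120,225,230)
    f=3.5 if n=='scene' else 5.4
    cv2.imwrite(f"pics/{n}6.png",cv2.resize(im[c[1]:c[3],c[0]:c[2]],None,fx=f,fy=f,interpolation=cv2.INTER_CUBIC))
s=r.state(); t,M=target(); M0=R.from_rotvec(s['tcp_rot']).as_matrix()
print(s['position'],s['ft_force'],(t-s['position'])*100,np.degrees(R.from_matrix(M@M0.T).as_rotvec()))
E
```

```text
time_s: 8.05
position: [0.5166, 0.0056, 0.2291]
tcp_rot: [1.469, 1.017, -1.468]
ft_force: [-0.2, -0.2, -2.0]
width: 0.0088
[0.51678111 0.00561858 0.22938654] [ 0.51137763 -0.23978157 -1.58492377] [-0.024642   -0.08839526  1.3613465 ] [ 0.00299335  0.06912495 -0.03145341]
```

View pics/scene6.png

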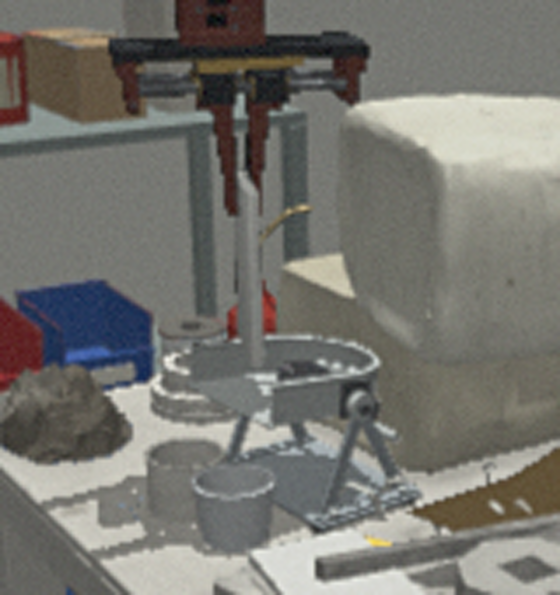

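View pics/top6.png

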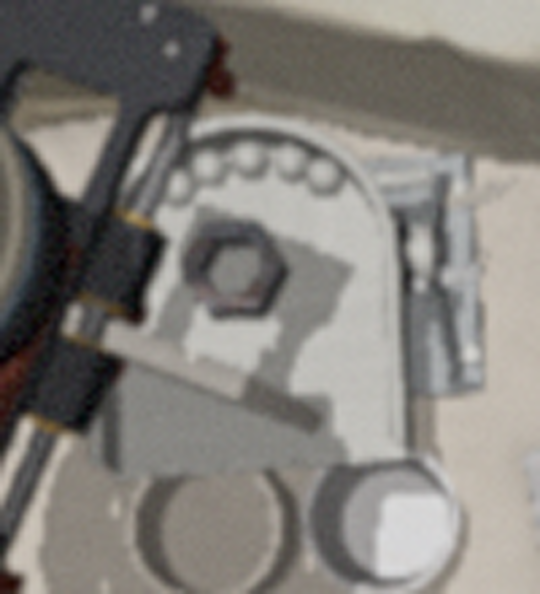

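```bash
python3 -m handwheel '[{"delta_pos":[0,-0.1,-0.3],"turn":[0,0,0]},{"delta_pos":[0,-0.1,-0.8],"turn":[0,0,0]},{"delta_pos":[0,-0.1,-1.4],"turn":[0,0,0]},{"delta_pos":[0,-0.1,-2],"turn":[0,0,0]},{"delta_pos":[0,-0.1,-2.5],"turn":[0,0,0]},{"delta_pos":[0,-0.1,-2.8],"turn":[0,0,0]},{"delta_pos":[0,-0.1,-2.8],"turn":[0,0,0]},{"delta_pos":[0,-0.1,-2.8],"turn":[0,0,0]}]'
python3 - <<'E'
from tgt import *
from bench import r
s=r.state(); t,M=target(zb=.098); M0=R.from_rotvec(s['tcp_rot']).as_matrix()
print(s['position'],s['ft_force'],(t-s['position'])*100,np.degrees(R.from_matrix(M@M0.T).as_rotvec()))
for n in ("scene","top"):
    im=r.snapshot(n)[:,:,::-1]; cv2.imwrite(f"pics/{n}7raw.png",im)
    c=(185,130,285,215) if n=='scene' else (130,140,210,225)
    f=7
    im=cv2.resize(im[c[1]:c[3],c[0]:c[2]],None,fx=f,fy=f,interpolation=cv2.INTER_CUBIC)
    cv2.imwrite(f"pics/{n}7.png",im)
E
```

```text
time_s: 8.95
position: [0.5165, 0.0046, 0.2007]
tcp_rot: [1.469, 1.017, -1.469]
ft_force: [0.0, 0.4, -1.7]
width: 0.0089
[0.51654947 0.00461121 0.20071877] [ 0.04439958  0.36689963 -1.7101718 ] [-0.00147849  0.0123417   0.0281232 ] [-0.00011472  0.00501787 -0.02908667]
```

View pics/scene7.png

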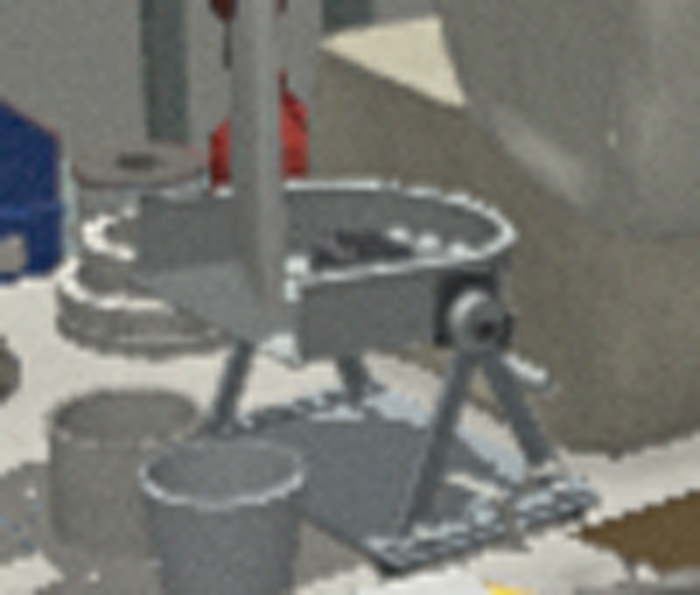

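View pics/top7.png

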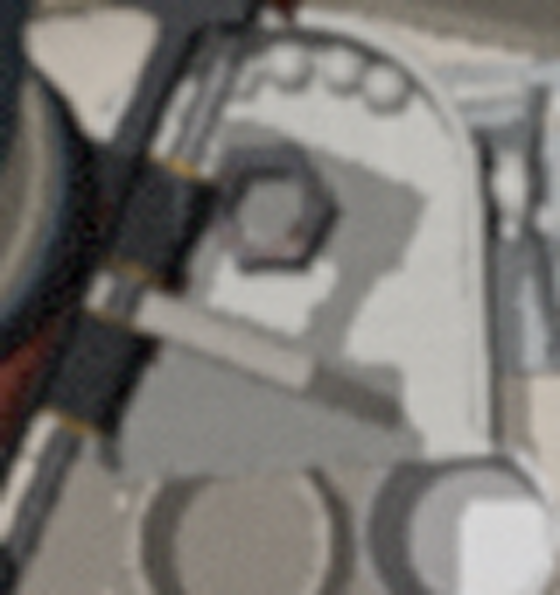

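Run:
```python
from h import *
q=R.from_euler('z',-.094)
T=lambda x,y:(130+x/7-.07,140+y/7-.07)
for n,p,z in (('end rear corner',(410,400),.098),('end front corner',(395,428),.098),('wall rt inner top @mouth',(478,448),.116),('wall rt top @mid',(472,330),.114),('lip right end',(492,452),.094),('lip left',(122,478),.094)):
    print(n,(q.apply(atz('top',T(*p),z)-[.5585,-.0135,0])*1000).round(1))
```

```text
end rear corner [-59.7 -32.5  98. ]
end front corner [-67.4 -27.8  98. ]
wall rt inner top @mouth [-76.4 -53.8 116. ]
wall rt top @mid [-42.8 -53.7 114. ]
lip right end [-75.9 -54.6  94. ]
lip left [-75.7  52.2  94. ]
```

```bash
python3 -m handwheel '[{"delta_pos":[0,0,-0.1],"turn":[0,0,0]},{"delta_pos":[0,0,-0.2],"turn":[0,0,0]},{"delta_pos":[0,0,-0.3],"turn":[0,0,0]},{"delta_pos":[0,0,-0.4],"turn":[0,0,0]},{"delta_pos":[0,0,-0.5],"turn":[0,0,0]},{"delta_pos":[0,0,-0.6],"turn":[0,0,0]},{"delta_pos":[0,0,-0.6],"turn":[0,0,0]},{"delta_pos":[0,0,-0.6],"turn":[0,0,0]}]'
python3 -m handwheel '[{"delta_pos":[0,0,-0.05],"turn":[0,0,0]},{"delta_pos":[0,0,-0.1],"turn":[0,0,0]},{"delta_pos":[0,0,-0.15],"turn":[0,0,0]},{"delta_pos":[0,0,-0.2],"turn":[0,0,0]},{"delta_pos":[0,0,-0.25],"turn":[0,0,0]},{"delta_pos":[0,0,-0.3],"turn":[0,0,0]},{"delta_pos":[0,0,-0.3],"turn":[0,0,0]},{"delta_pos":[0,0,-0.3],"turn":[0,0,0]}]'
python3 - <<'E'
from tgt import *
from bench import r
s=r.state(); print(s['position'],s['ft_force'],s['moment'])
for n in ("scene",):
    im=r.snapshot(n)[:,:,::-1]; cv2.imwrite(f"pics/{n}8raw.png",im)
    c=(185,130,285,215)
    f=7
    im=cv2.resize(im[c[1]:c[3],c[0]:c[2]],None,fx=f,fy=f,interpolation=cv2.INTER_CUBIC)
    cv2.imwrite(f"pics/{n}8.png",im)
E
```

```text
time_s: 9.85
position: [0.5166, 0.0046, 0.195]
tcp_rot: [1.469, 1.017, -1.468]
ft_force: [-0.8, 0.1, -0.1]
width: 0.009
time_s: 10.65
position: [0.5166, 0.0046, 0.1916]
tcp_rot: [1.469, 1.017, -1.469]
ft_force: [0.4, 0.7, -0.3]
width: 0.0087
[0.51658274 0.00461999 0.19158667] [ 0.38267182  0.68919994 -0.25719176] [ 0.05975592 -0.09165101  0.04547286]
```

View pics/scene8.png

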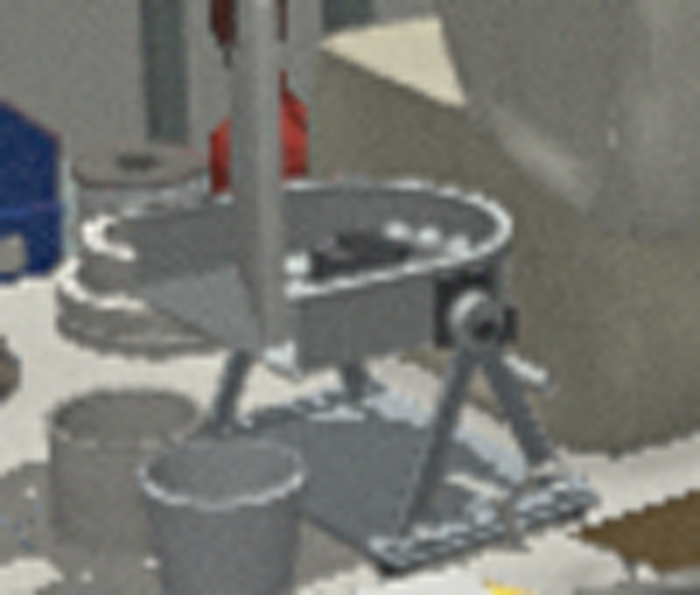

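```bash
cat > tilt.py <<'E'
from tgt import *
import sys
u=np.array([-np.sin(YAW),np.cos(YAW),0]); P=np.array([PX,PY,.092])
c0=np.array([.5166,.0046,.189])
def at(d): return R.from_rotvec(-np.radians(d)*u).apply(c0-P)+P
d0=float(sys.argv[1])
for d in map(float,sys.argv[2:]):
    print(d, ((at(d)-at(d0))*100).round(2), (-(d-d0)*u).round(2))
E
python3 tilt.py 0 1 2 3; for k in 0 4 8 12 16 20; do echo from $k; python3 tilt.py $k $((k+1)) $((k+2)) $((k+3)) $((k+4)) ; done
```

```text
1.0 [-0.17 -0.02 -0.07] [ 0.09 -1.   -0.  ]
2.0 [-0.33 -0.03 -0.14] [ 0.19 -1.99 -0.  ]
3.0 [-0.5  -0.05 -0.22] [ 0.28 -2.99 -0.  ]
from 0
1.0 [-0.17 -0.02 -0.07] [ 0.09 -1.   -0.  ]
2.0 [-0.33 -0.03 -0.14] [ 0.19 -1.99 -0.  ]
3.0 [-0.5  -0.05 -0.22] [ 0.28 -2.99 -0.  ]
4.0 [-0.66 -0.06 -0.29] [ 0.38 -3.98 -0.  ]
from 4
5.0 [-0.16 -0.02 -0.08] [ 0.09 -1.   -0.  ]
6.0 [-0.32 -0.03 -0.16] [ 0.19 -1.99 -0.  ]
7.0 [-0.48 -0.05 -0.25] [ 0.28 -2.99 -0.  ]
8.0 [-0.64 -0.06 -0.34] [ 0.38 -3.98 -0.  ]
from 8
9.0 [-0.16 -0.01 -0.09] [ 0.09 -1.   -0.  ]
10.0 [-0.31 -0.03 -0.19] [ 0.19 -1.99 -0.  ]
11.0 [-0.47 -0.04 -0.28] [ 0.28 -2.99 -0.  ]
12.0 [-0.62 -0.06 -0.38] [ 0.38 -3.98 -0.  ]
from 12
13.0 [-0.15 -0.01 -0.1 ] [ 0.09 -1.   -0.  ]
14.0 [-0.3  -0.03 -0.21] [ 0.19 -1.99 -0.  ]
15.0 [-0.44 -0.04 -0.32] [ 0.28 -2.99 -0.  ]
16.0 [-0.59 -0.06 -0.43] [ 0.38 -3.98 -0.  ]
from 16
17.0 [-0.14 -0.01 -0.11] [ 0.09 -1.   -0.  ]
18.0 [-0.28 -0.03 -0.23] [ 0.19 -1.99 -0.  ]
19.0 [-0.42 -0.04 -0.35] [ 0.28 -2.99 -0.  ]
20.0 [-0.56 -0.05 -0.47] [ 0.38 -3.98 -0.  ]
from 20
21.0 [-0.13 -0.01 -0.12] [ 0.09 -1.   -0.  ]
22.0 [-0.27 -0.03 -0.25] [ 0.19 -1.99 -0.  ]
23.0 [-0.4  -0.04 -0.37] [ 0.28 -2.99 -0.  ]
24.0 [-0.52 -0.05 -0.5 ] [ 0.38 -3.98 -0.  ]
```

```bash
python3 -m handwheel '[{"delta_pos":[0,0,-0.05],"turn":[0,0,0]},{"delta_pos":[0,0,-0.1],"turn":[0,0,0]},{"delta_pos":[0,0,-0.15],"turn":[0,0,0]},{"delta_pos":[0,0,-0.2],"turn":[0,0,0]},{"delta_pos":[0,0,-0.26],"turn":[0,0,0]}]'
python3 -m handwheel '[{"delta_pos":[-0.03,0,-0.01],"turn":[0.02,-0.2,0]},{"delta_pos":[-0.07,-0.01,-0.03],"turn":[0.04,-0.4,0]},{"delta_pos":[-0.13,-0.01,-0.06],"turn":[0.08,-0.8,0]},{"delta_pos":[-0.2,-0.02,-0.09],"turn":[0.11,-1.2,0]},{"delta_pos":[-0.26,-0.02,-0.11],"turn":[0.15,-1.6,0]},{"delta_pos":[-0.33,-0.03,-0.14],"turn":[0.19,-1.99,0]}]'
python3 - <<'E'
from tgt import *
from bench import r
s=r.state(); print(s['position'],s['ft_force'],s['moment'])
for n in ("scene","top"):
    im=r.snapshot(n)[:,:,::-1]; cv2.imwrite(f"pics/{n}9raw.png",im)
    c=(185,130,285,215) if n=='scene' else (130,140,210,225)
    f=7
    im=cv2.resize(im[c[1]:c[3],c[0]:c[2]],None,fx=f,fy=f,interpolation=cv2.INTER_CUBIC)
    cv2.imwrite(f"pics/{n}9.png",im)
E
```

```text
time_s: 11.2
position: [0.5167, 0.0046, 0.1891]
tcp_rot: [1.469, 1.017, -1.468]
ft_force: [0.9, 0.5, 0.8]
width: 0.0089
time_s: 11.8
position: [0.5132, 0.0043, 0.1877]
tcp_rot: [1.492, 0.999, -1.437]
ft_force: [0.9, 1.1, 0.3]
width: 0.009
[0.51320741 0.00431902 0.18771587] [0.92201807 1.08053305 0.29427853] [ 0.17849568 -0.22355875  0.00428832]
```

View pics/scene9.png

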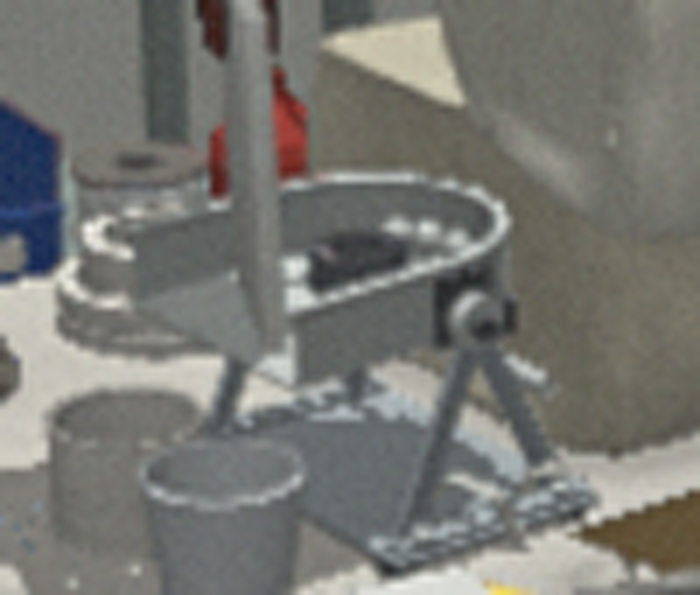

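View pics/top9.png

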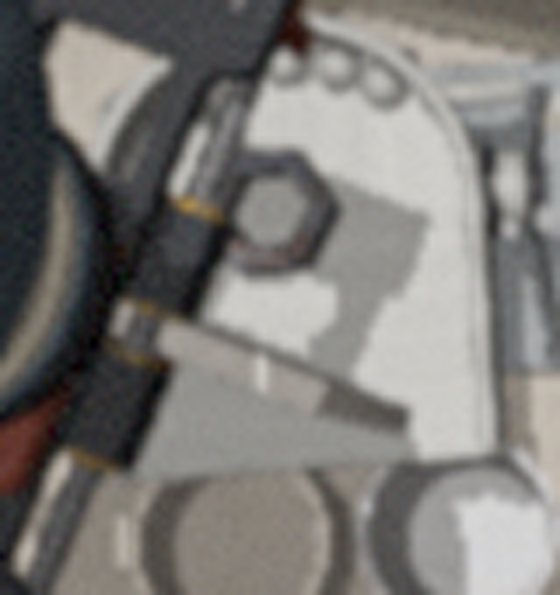

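```bash
python3 -m handwheel '[{"delta_pos":[-0.06,-0.01,-0.03],"turn":[0.04,-0.4,0]},{"delta_pos":[-0.13,-0.01,-0.06],"turn":[0.08,-0.8,0]},{"delta_pos":[-0.2,-0.02,-0.09],"turn":[0.11,-1.2,0]},{"delta_pos":[-0.26,-0.02,-0.12],"turn":[0.15,-1.6,0]},{"delta_pos":[-0.33,-0.03,-0.15],"turn":[0.19,-1.99,0]}]'
python3 - <<'E'
from tgt import *
from bench import r
s=r.state(); print(s['position'],s['ft_force'],s['moment'])
for n in ("top","scene"):
    im=r.snapshot(n)[:,:,::-1]; cv2.imwrite(f"pics/{n}10raw.png",im)
    c=(185,130,285,215) if n=='scene' else (130,140,210,225)
    f=6
    im=cv2.resize(im[c[1]:c[3],c[0]:c[2]],None,fx=f,fy=f,interpolation=cv2.INTER_CUBIC)
    cv2.imwrite(f"pics/{n}10.png",im)
E
```

```text
time_s: 12.4
position: [0.5099, 0.004, 0.1861]
tcp_rot: [1.514, 0.98, -1.405]
ft_force: [1.0, 0.9, 1.6]
width: 0.0089
[0.5098768  0.00399352 0.18612256] [0.99039412 0.90941551 1.55988898] [ 0.12904328 -0.2151234   0.06844945]
```

View pics/top10.png

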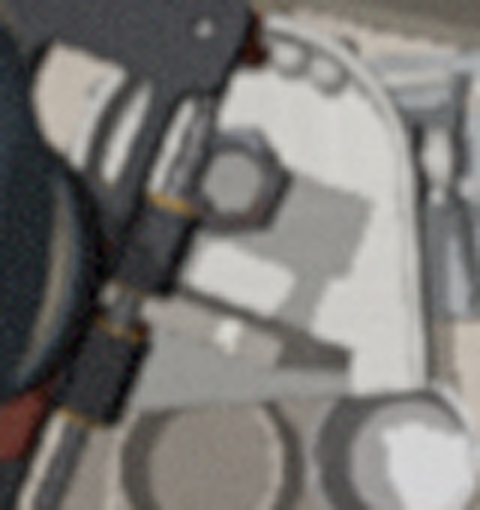

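View pics/scene10.png

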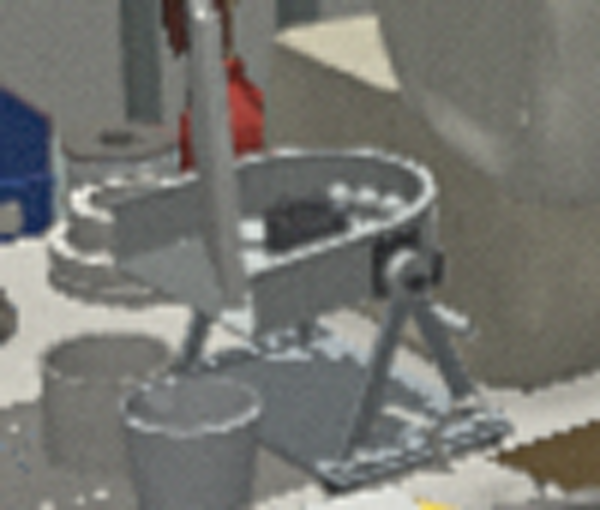

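```bash
cat > pt.py <<'E'
from tgt import *
import sys
src,out=sys.argv[1:3]
x0,y0,x1,y1,f=185,130,285,215,7
im=cv2.resize(cv2.imread(src)[y0:y1,x0:x1],None,fx=f,fy=f,interpolation=cv2.INTER_CUBIC)
for t,col in zip(map(float,sys.argv[3:]),((0,0,255),(0,200,0),(255,0,0))):
    F=pose(.5585,-.0135,YAW,t); overlay(im,'scene',[F(l) for l in panlines()],x0,y0,f,col)
cv2.imwrite(out,im)
E
python3 pt.py pics/scene10raw.png pics/pt10.png .105 .175
```

```text
(no output)
```

View pics/pt10.png

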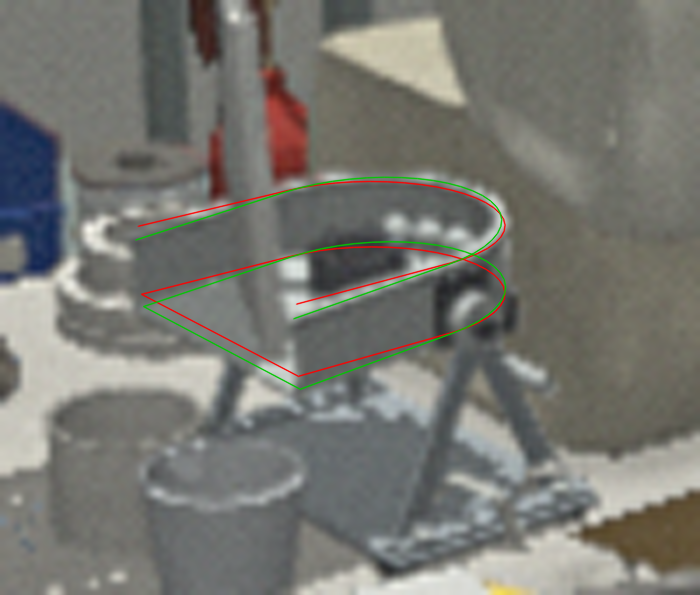

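```bash
cat > shot.py <<'E'
from tgt import *
from bench import r
import sys
k=sys.argv[1]; cams=sys.argv[2:] or ("top","scene")
ims=[]
for n in cams:
    im=r.snapshot(n)[:,:,::-1]; cv2.imwrite(f"pics/{n}{k}raw.png",im)
    c=(185,130,285,215) if n=='scene' else (130,130,210,225)
    f=4.5
    ims.append(cv2.resize(im[c[1]:c[3],c[0]:c[2]],None,fx=f,fy=f,interpolation=cv2.INTER_CUBIC))
h=max(i.shape[0] for i in ims)
ims=[cv2.copyMakeBorder(i,0,h-i.shape[0],0,0,cv2.BORDER_CONSTANT) for i in ims]
cv2.imwrite(f"pics/v{k}.png",np.hstack(ims))
s=r.state(); print(s['time_s'],s['position'].round(4),s['ft_force'].round(1),s['moment'].round(2),s['width'])
E
python3 -m handwheel '[{"delta_pos":[0,0,0],"turn":[0,0,0]},{"delta_pos":[0,0,0],"turn":[0,0,0]},{"delta_pos":[0,0,0],"turn":[0,0,0]},{"delta_pos":[0,0,0],"turn":[0,0,0]},{"delta_pos":[0,0,0],"turn":[0,0,0]}]'; python3 shot.py 11
```

```text
time_s: 13.0
position: [0.5099, 0.004, 0.1861]
tcp_rot: [1.514, 0.981, -1.406]
ft_force: [0.1, 1.2, 0.7]
width: 0.0088
13.1 [0.51   0.004  0.1861] [1.  0.9 1.2] [ 0.05 -0.1   0.02] 0.008609342346568193
```

View pics/v11.png

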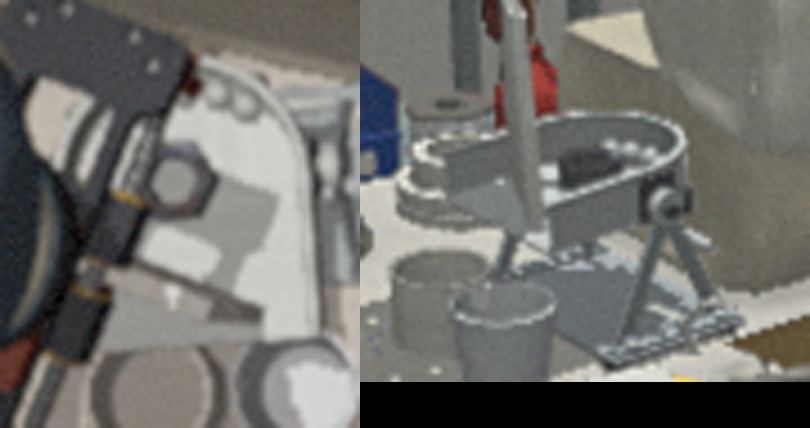

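```bash
python3 -m handwheel '[{"delta_pos":[-0.06,-0.01,-0.03],"turn":[0.04,-0.4,0]},{"delta_pos":[-0.13,-0.01,-0.06],"turn":[0.08,-0.8,0]},{"delta_pos":[-0.19,-0.02,-0.1],"turn":[0.11,-1.2,0]},{"delta_pos":[-0.26,-0.02,-0.13],"turn":[0.15,-1.6,0]},{"delta_pos":[-0.32,-0.03,-0.16],"turn":[0.19,-1.99,0]},{"delta_pos":[-0.32,-0.03,-0.16],"turn":[0.19,-1.99,0]},{"delta_pos":[-0.32,-0.03,-0.16],"turn":[0.19,-1.99,0]}]'; python3 shot.py 12
```

```text
time_s: 13.8
position: [0.5067, 0.0037, 0.1846]
tcp_rot: [1.536, 0.962, -1.374]
ft_force: [0.6, 0.3, 0.3]
width: 0.0088
13.9 [0.5067 0.0037 0.1845] [0.1 0.1 0.9] [ 0.   -0.04 -0.01] 0.008622573301734012
```

View pics/v12.png

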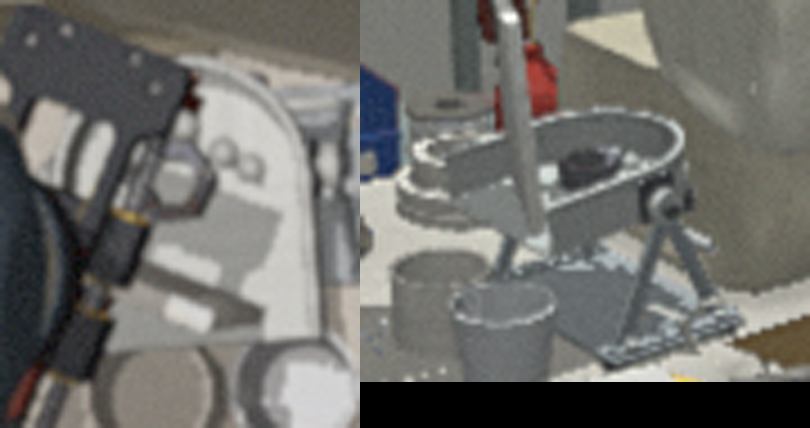

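```bash
python3 -m handwheel '[{"delta_pos":[0,0,0],"turn":[0,0,0]},{"delta_pos":[0,0,0],"turn":[0,0,0]},{"delta_pos":[0,0,0],"turn":[0,0,0]}]'; python3 shot.py 13
```

```text
time_s: 14.2
position: [0.5067, 0.0037, 0.1845]
tcp_rot: [1.536, 0.963, -1.374]
ft_force: [-0.3, 1.4, 0.4]
width: 0.0088
14.3 [0.5067 0.0037 0.1844] [0.2 0.7 1.9] [-0.01  0.02  0.02] 0.009107282527791019
```

View pics/v13.png

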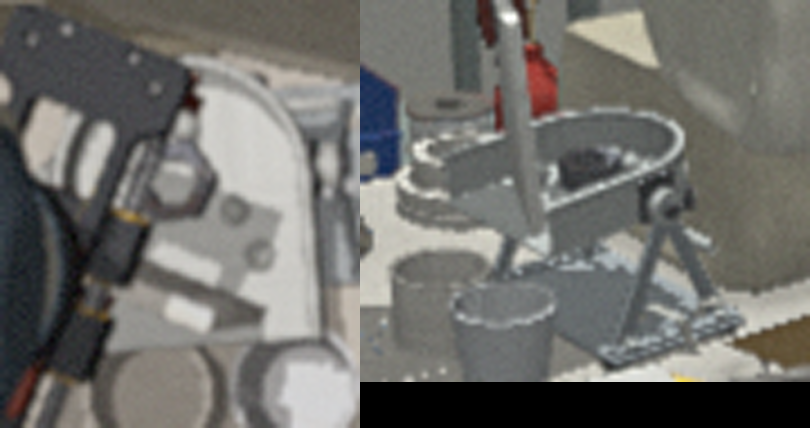

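```bash
python3 -m handwheel '[{"delta_pos":[0,0,0],"turn":[0,0,0]},{"delta_pos":[0,0,0],"turn":[0,0,0]},{"delta_pos":[0,0,0],"turn":[0,0,0]}]'; python3 shot.py 14
```

```text
time_s: 14.6
position: [0.5067, 0.0037, 0.1845]
tcp_rot: [1.536, 0.962, -1.374]
ft_force: [0.4, -0.2, -0.2]
width: 0.009
14.7 [0.5067 0.0037 0.1845] [ 1.3 -0.2  0.1] [-0.04 -0.04 -0.  ] 0.008865604923243734
```

View pics/v14.png

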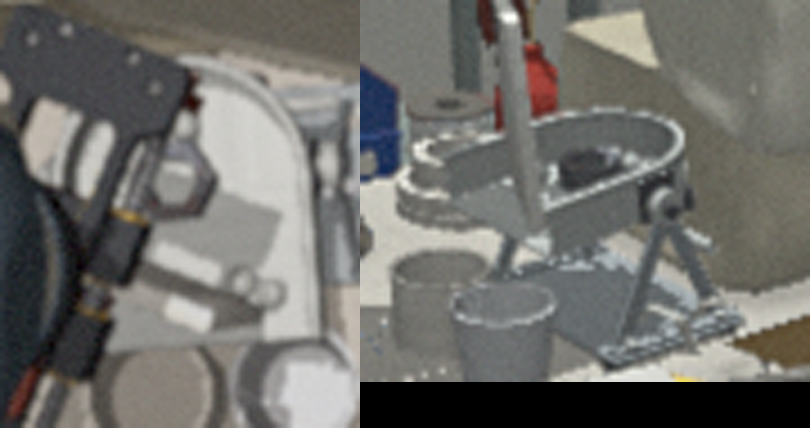

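```bash
python3 -m handwheel '[{"delta_pos":[0,0,0],"turn":[0,0,0]},{"delta_pos":[0,0,0],"turn":[0,0,0]},{"delta_pos":[0,0,0],"turn":[0,0,0]},{"delta_pos":[0,0,0],"turn":[0,0,0]}]'; python3 shot.py 15
```

```text
time_s: 15.1
position: [0.5067, 0.0037, 0.1845]
tcp_rot: [1.536, 0.962, -1.374]
ft_force: [-0.4, 0.5, -0.8]
width: 0.0088
15.2 [0.5068 0.0037 0.1845] [0.4 1.4 0.1] [-0.07  0.11  0.02] 0.009077014751038281
```

View pics/v15.png

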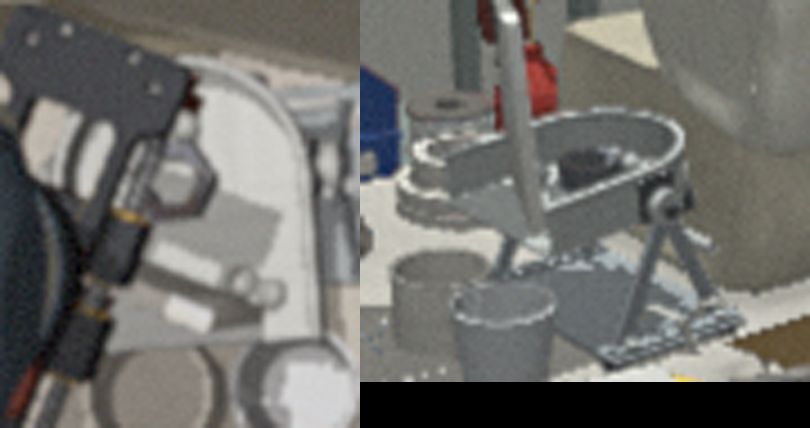

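Run:
```python
from h import *
q=R.from_euler('z',-.094)
for p in ((190,194.4),(183.3,191.8)):
    X=q.apply(atz('top',p,.088)-[.5585,-.0135,0])*1000; print(X.round(1))
    # dist to plate centre plane: c=(-46,9.35) n=(cos26,-sin26)
    a=np.radians(26); d=(X[:2]-[-47,9.35])@[np.cos(a),-np.sin(a)]; t=(X[:2]-[-47,9.35])@[np.sin(a),np.cos(a)]; print(d,t)
t=cv2.imread("pics/top15raw.png")[170:215,150:210]; cv2.imwrite("pics/z15.png",cv2.resize(t,None,fx=12,fy=12,interpolation=cv2.INTER_CUBIC))
```

```text
[-53.4 -34.2  88. ]
13.31919380293761 -41.939896253685426
[-47.1 -20.9  88. ]
13.13055722053074 -27.221745446414506
```

View pics/z15.png

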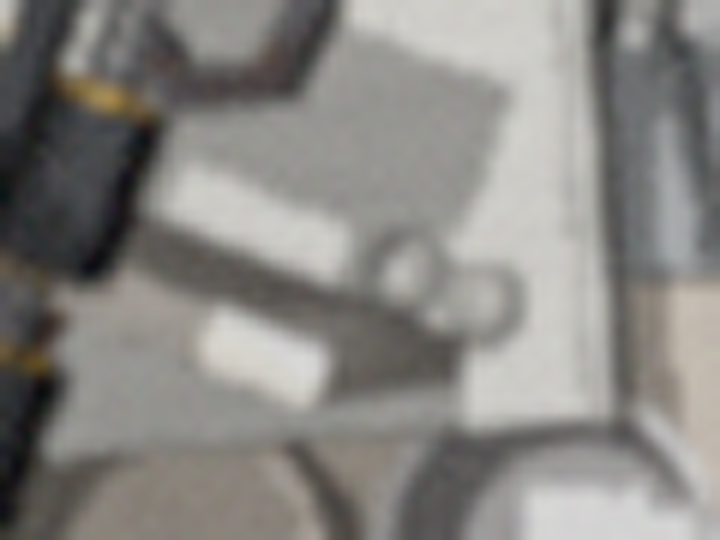

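```bash
python3 -m handwheel '[{"delta_pos":[-0.06,-0.01,-0.03],"turn":[0.04,-0.4,0]},{"delta_pos":[-0.12,-0.01,-0.07],"turn":[0.08,-0.8,0]},{"delta_pos":[-0.19,-0.02,-0.11],"turn":[0.11,-1.2,0]},{"delta_pos":[-0.25,-0.02,-0.14],"turn":[0.15,-1.6,0]},{"delta_pos":[-0.32,-0.03,-0.18],"turn":[0.19,-1.99,0]},{"delta_pos":[-0.32,-0.03,-0.18],"turn":[0.19,-1.99,0]}]'; python3 shot.py 16
```

```text
time_s: 15.8
position: [0.5034, 0.0034, 0.1828]
tcp_rot: [1.558, 0.943, -1.342]
ft_force: [-1.1, 0.3, -0.4]
width: 0.0087
15.9 [0.5035 0.0034 0.1828] [-0.3  0.3  0.5] [-0.03  0.1  -0.03] 0.00876539435076308
```

View pics/v16.png

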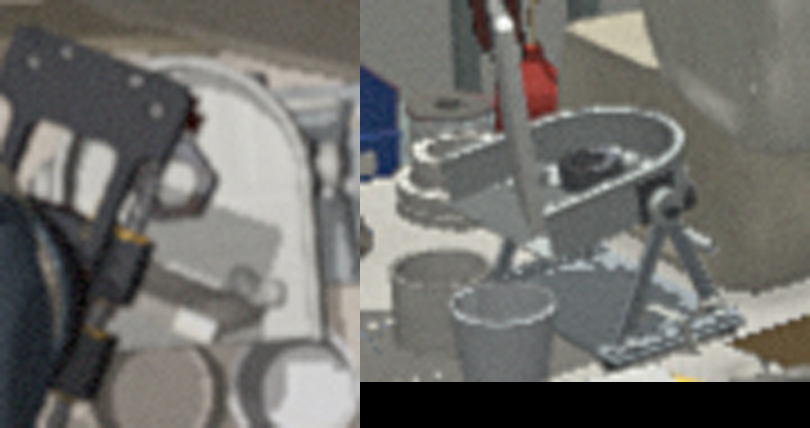

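```bash
python3 -m handwheel '[{"delta_pos":[-0.06,-0.01,-0.03],"turn":[0.04,-0.4,0]},{"delta_pos":[-0.12,-0.01,-0.07],"turn":[0.08,-0.8,0]},{"delta_pos":[-0.19,-0.02,-0.11],"turn":[0.11,-1.2,0]},{"delta_pos":[-0.25,-0.02,-0.15],"turn":[0.15,-1.6,0]},{"delta_pos":[-0.31,-0.03,-0.19],"turn":[0.19,-1.99,0]},{"delta_pos":[-0.31,-0.03,-0.19],"turn":[0.19,-1.99,0]}]'; python3 shot.py 17
```

```text
time_s: 16.5
position: [0.5003, 0.0031, 0.1808]
tcp_rot: [1.579, 0.925, -1.31]
ft_force: [-0.3, 0.8, 0.4]
width: 0.0088
16.6 [0.5004 0.0031 0.1809] [-0.6  0.1 -0.5] [-0.03  0.06 -0.02] 0.008807758593947192
```

View pics/v17.png

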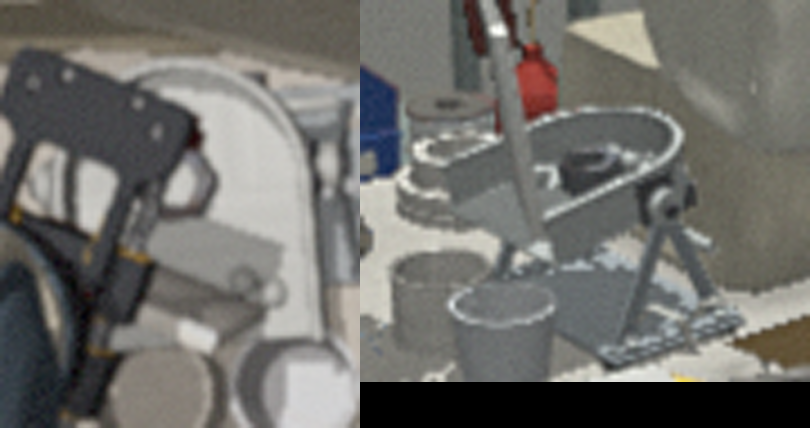

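```bash
python3 -m handwheel '[{"delta_pos":[-0.06,-0.01,-0.03],"turn":[0.04,-0.4,0]},{"delta_pos":[-0.12,-0.01,-0.07],"turn":[0.08,-0.8,0]},{"delta_pos":[-0.18,-0.02,-0.12],"turn":[0.11,-1.2,0]},{"delta_pos":[-0.24,-0.02,-0.16],"turn":[0.15,-1.6,0]},{"delta_pos":[-0.31,-0.03,-0.2],"turn":[0.19,-1.99,0]},{"delta_pos":[-0.31,-0.03,-0.2],"turn":[0.19,-1.99,0]}]'; python3 shot.py 18; python3 tilt.py 10 12; python3 tilt.py 12 14
```

```text
time_s: 17.2
position: [0.4973, 0.0028, 0.1789]
tcp_rot: [1.599, 0.906, -1.277]
ft_force: [-1.3, -0.0, 0.6]
width: 0.0089
17.3 [0.4973 0.0028 0.1789] [-0.2  0.5  0.8] [-0.06  0.15 -0.04] 0.00863499600257052
12.0 [-0.31 -0.03 -0.2 ] [ 0.19 -1.99 -0.  ]
14.0 [-0.3  -0.03 -0.21] [ 0.19 -1.99 -0.  ]
```

View pics/v18.png

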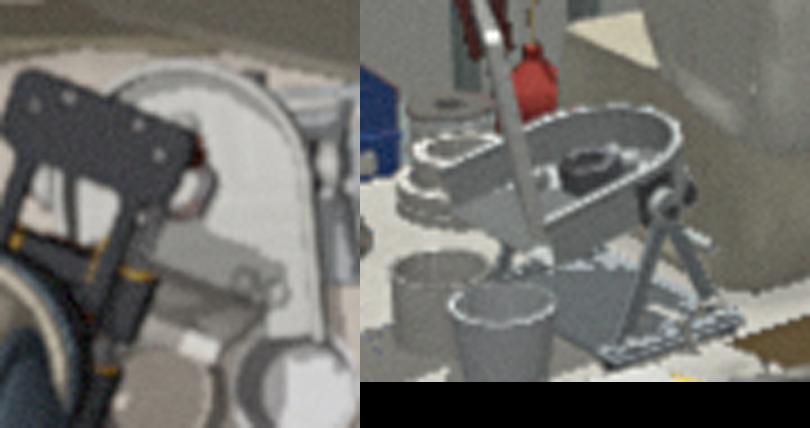

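Run:
```python
import cv2,numpy as np
t=cv2.imread("pics/top18raw.png")[165:215,150:210]; a=cv2.resize(t,None,fx=9,fy=9,interpolation=cv2.INTER_CUBIC)
s=cv2.imread("pics/scene18raw.png")[145:195,205:265]; b=cv2.resize(s,None,fx=9,fy=9,interpolation=cv2.INTER_CUBIC)
cv2.imwrite("pics/z18a.png",a);cv2.imwrite("pics/z18b.png",b)
```

```text
(no output)
```

View pics/z18a.png

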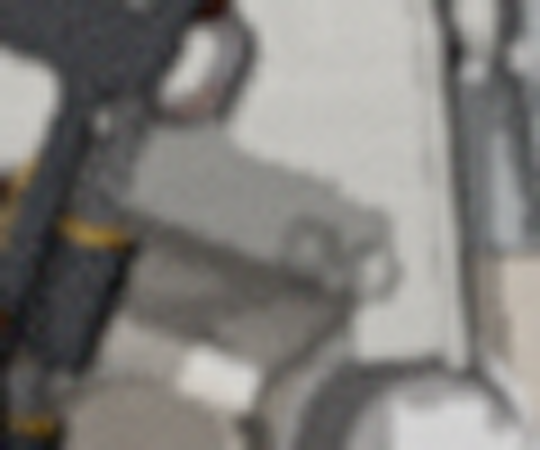

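View pics/z18b.png

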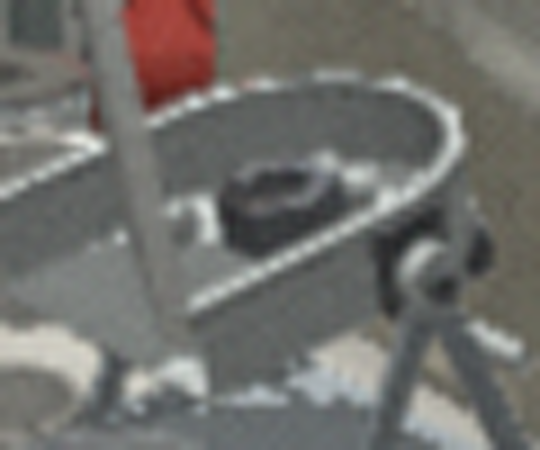

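```bash
python3 -m handwheel '[{"delta_pos":[-0.06,-0.01,-0.04],"turn":[0.04,-0.4,0]},{"delta_pos":[-0.12,-0.01,-0.08],"turn":[0.08,-0.8,0]},{"delta_pos":[-0.18,-0.02,-0.13],"turn":[0.11,-1.2,0]},{"delta_pos":[-0.24,-0.02,-0.17],"turn":[0.15,-1.6,0]},{"delta_pos":[-0.3,-0.03,-0.21],"turn":[0.19,-1.99,0]},{"delta_pos":[-0.3,-0.03,-0.21],"turn":[0.19,-1.99,0]}]'; python3 shot.py 19; python3 tilt.py 14 16; python3 tilt.py 16 18; python3 tilt.py 18 20; python3 tilt.py 20 22
```

```text
time_s: 17.9
position: [0.4942, 0.0025, 0.1768]
tcp_rot: [1.619, 0.887, -1.245]
ft_force: [-0.6, 0.5, 0.7]
width: 0.0087
18.0 [0.4943 0.0025 0.1768] [-0.7  1.4  0.9] [0.01 0.19 0.  ] 0.008697157632991686
16.0 [-0.29 -0.03 -0.22] [ 0.19 -1.99 -0.  ]
18.0 [-0.28 -0.03 -0.23] [ 0.19 -1.99 -0.  ]
20.0 [-0.27 -0.03 -0.24] [ 0.19 -1.99 -0.  ]
22.0 [-0.27 -0.03 -0.25] [ 0.19 -1.99 -0.  ]
```

View pics/v19.png

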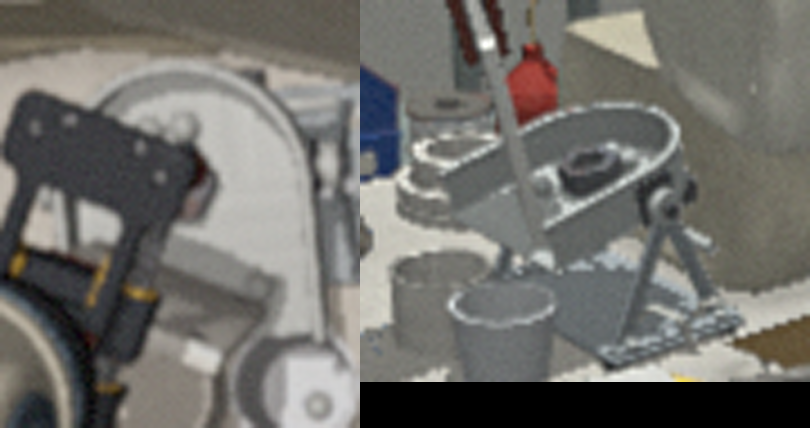

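```bash
python3 -m handwheel '[{"delta_pos":[0,0,0],"turn":[0,0,0]},{"delta_pos":[0,0,0],"turn":[0,0,0]},{"delta_pos":[-0.03,0,-0.02],"turn":[0.02,-0.2,0]},{"delta_pos":[-0.06,-0.01,-0.04],"turn":[0.04,-0.4,0]},{"delta_pos":[-0.12,-0.01,-0.09],"turn":[0.08,-0.8,0]},{"delta_pos":[-0.18,-0.02,-0.13],"turn":[0.11,-1.2,0]},{"delta_pos":[-0.23,-0.02,-0.18],"turn":[0.15,-1.6,0]},{"delta_pos":[-0.29,-0.03,-0.22],"turn":[0.19,-1.99,0]},{"delta_pos":[-0.29,-0.03,-0.22],"turn":[0.19,-1.99,0]}]'; python3 shot.py 20
```

```text
time_s: 18.9
position: [0.4913, 0.0022, 0.1745]
tcp_rot: [1.638, 0.868, -1.212]
ft_force: [-0.2, 0.7, -0.3]
width: 0.0086
19.0 [0.4914 0.0022 0.1745] [-1.1  0.2  0.6] [ 0.08  0.24 -0.  ] 0.008718319704100011
```

View pics/v20.png

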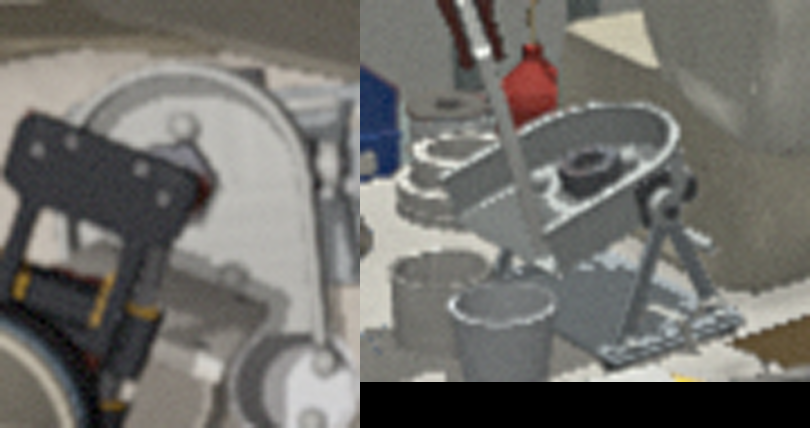

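```bash
python3 -m handwheel '[{"delta_pos":[0,0,0],"turn":[0,0,0]},{"delta_pos":[0,0,0],"turn":[0,0,0]},{"delta_pos":[0,0,0],"turn":[0,0,0]},{"delta_pos":[0,0,0],"turn":[0,0,0]}]'; python3 shot.py 21
```

```text
time_s: 19.4
position: [0.4915, 0.0022, 0.1745]
tcp_rot: [1.638, 0.868, -1.213]
ft_force: [-0.8, 0.3, 0.3]
width: 0.0089
19.5 [0.4915 0.0022 0.1745] [-0.   0.1 -0.1] [0.03 0.24 0.05] 0.009196508508877987
```

View pics/v21.png

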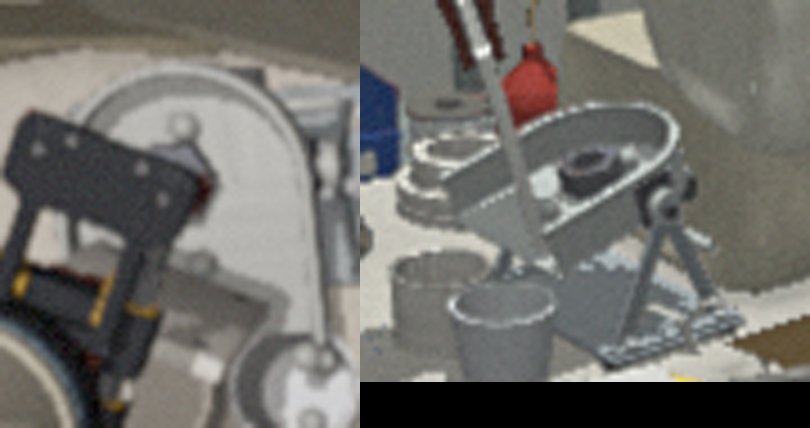

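Run:
```python
import cv2,numpy as np
t=cv2.imread("pics/top21raw.png")[150:235,140:220]; a=cv2.resize(t,None,fx=7,fy=7,interpolation=cv2.INTER_CUBIC)
cv2.imwrite("pics/z21.png",a)
from h import *
q=R.from_euler('z',-.094)
for p in ((130+310/4.5,130+418/4.5),(130+322/4.5,130+357/4.5)):
    for z in (.01,.06): print(p,z,(q.apply(atz('top',p,z)-[.5585,-.0135,0])*1000).round(1))
```

```text
(198.88888888888889, 222.88888888888889) 0.01 [-108.7  -37.6   10. ]
(198.88888888888889, 222.88888888888889) 0.06 [-111.   -44.9   60. ]
(201.55555555555554, 209.33333333333331) 0.01 [-79.6 -45.1  10. ]
(201.55555555555554, 209.33333333333331) 0.06 [-83.3 -52.   60. ]
```

View pics/z21.png

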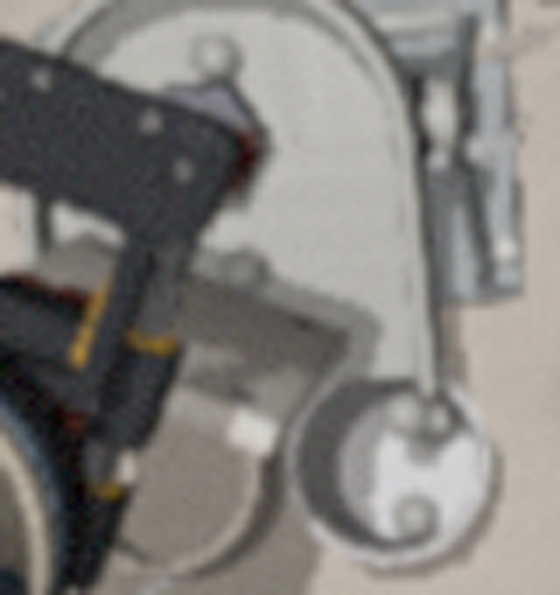

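```bash
python3 -m handwheel '[{"delta_pos":[-0.03,0,-0.02],"turn":[0.02,-0.2,0]},{"delta_pos":[-0.06,-0.01,-0.05],"turn":[0.04,-0.4,0]},{"delta_pos":[-0.11,-0.01,-0.09],"turn":[0.08,-0.8,0]},{"delta_pos":[-0.17,-0.02,-0.14],"turn":[0.11,-1.2,0]},{"delta_pos":[-0.22,-0.02,-0.18],"turn":[0.15,-1.6,0]},{"delta_pos":[-0.28,-0.03,-0.23],"turn":[0.19,-1.99,0]},{"delta_pos":[-0.28,-0.03,-0.23],"turn":[0.19,-1.99,0]},{"delta_pos":[-0.28,-0.03,-0.23],"turn":[0.19,-1.99,0]},{"delta_pos":[-0.28,-0.03,-0.23],"turn":[0.19,-1.99,0]}]'; python3 shot.py 22
```

```text
time_s: 20.4
position: [0.4886, 0.0019, 0.1722]
tcp_rot: [1.657, 0.849, -1.18]
ft_force: [-1.7, 0.5, 0.7]
width: 0.0087
20.5 [0.4887 0.0019 0.1722] [-2.3 -0.   0.2] [0.05 0.38 0.05] 0.008900673880790378
```

View pics/v22.png

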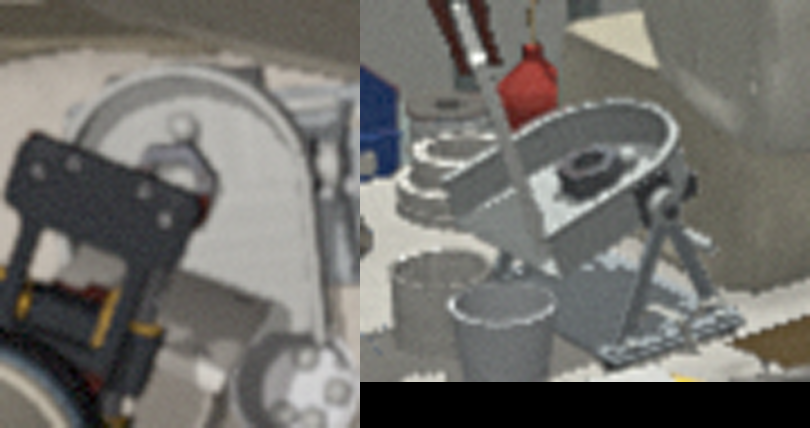

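```bash
python3 -m handwheel '[{"delta_pos":[-0.05,-0.01,-0.05],"turn":[0.04,-0.4,0]},{"delta_pos":[-0.11,-0.01,-0.1],"turn":[0.08,-0.8,0]},{"delta_pos":[-0.16,-0.02,-0.14],"turn":[0.11,-1.2,0]},{"delta_pos":[-0.22,-0.02,-0.19],"turn":[0.15,-1.6,0]},{"delta_pos":[-0.27,-0.03,-0.24],"turn":[0.19,-1.99,0]},{"delta_pos":[-0.33,-0.03,-0.3],"turn":[0.23,-2.4,0]},{"delta_pos":[-0.38,-0.04,-0.35],"turn":[0.26,-2.8,0]},{"delta_pos":[-0.43,-0.04,-0.39],"turn":[0.3,-3.2,0]},{"delta_pos":[-0.49,-0.05,-0.44],"turn":[0.34,-3.6,0]}]'; python3 tilt.py 18 19 20 21 21.6; python3 shot.py 23
```

```text
time_s: 21.4
position: [0.4837, 0.0014, 0.1678]
tcp_rot: [1.69, 0.814, -1.12]
ft_force: [-0.9, 1.3, 1.2]
width: 0.0089
19.0 [-0.14 -0.01 -0.12] [ 0.09 -1.   -0.  ]
20.0 [-0.27 -0.03 -0.24] [ 0.19 -1.99 -0.  ]
21.0 [-0.41 -0.04 -0.36] [ 0.28 -2.99 -0.  ]
21.6 [-0.49 -0.05 -0.44] [ 0.34 -3.58 -0.  ]
21.5 [0.4837 0.0014 0.1678] [-1.6  1.6  0.1] [0.09 0.41 0.03] 0.008834517311357993
```

View pics/v23.png

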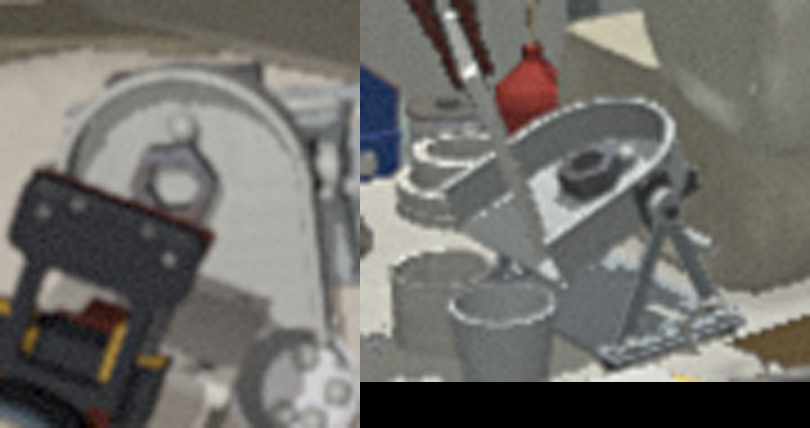

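```bash
python3 -m handwheel '[{"delta_pos":[-0.03,0,-0.03],"turn":[0.02,-0.25,0]},{"delta_pos":[-0.07,-0.01,-0.06],"turn":[0.05,-0.5,0]},{"delta_pos":[-0.1,-0.01,-0.09],"turn":[0.07,-0.75,0]},{"delta_pos":[-0.13,-0.01,-0.12],"turn":[0.09,-1,0]}]';python3 -m handwheel '[{"delta_pos":[-0.03,0,-0.03],"turn":[0.02,-0.25,0]},{"delta_pos":[-0.06,-0.01,-0.06],"turn":[0.05,-0.5,0]},{"delta_pos":[-0.06,-0.01,-0.06],"turn":[0.05,-0.5,0]}]'; python3 shot.py 24; python3 pt.py pics/scene24raw.png pics/pt24.png .45 .5
```

```text
time_s: 21.9
position: [0.4824, 0.0013, 0.1666]
tcp_rot: [1.699, 0.804, -1.104]
ft_force: [-1.6, 1.2, 0.4]
width: 0.0091
time_s: 22.2
position: [0.4817, 0.0012, 0.1659]
tcp_rot: [1.703, 0.799, -1.096]
ft_force: [-1.8, 0.8, -0.3]
width: 0.0087
22.3 [0.4818 0.0012 0.1659] [-1.9  0.9  0.3] [0.14 0.56 0.01] 0.009087413665530274
```

View pics/pt24.png

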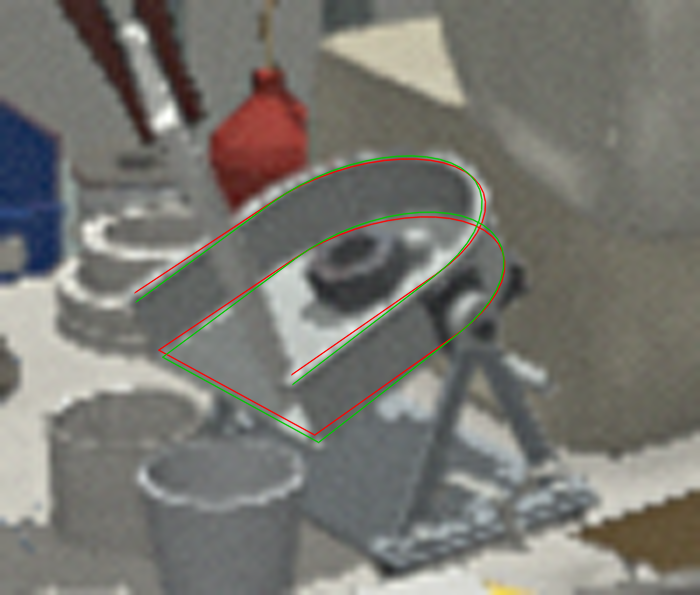

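View pics/v24.png

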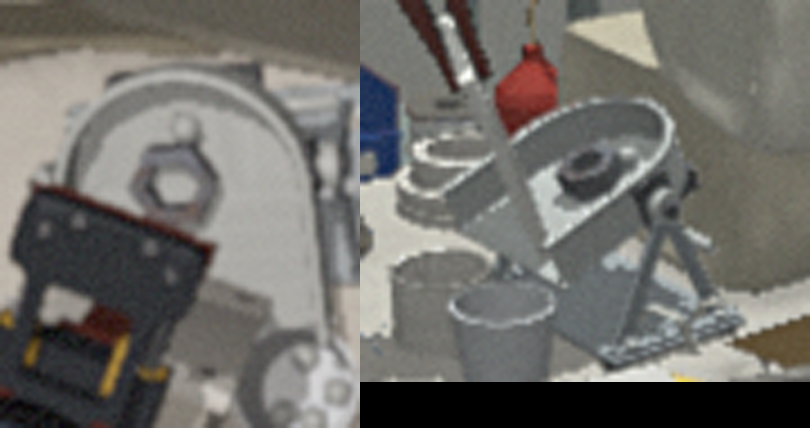

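Run:
```python
import cv2,numpy as np
t=cv2.imread("pics/top24raw.png")[140:190,145:205]; a=cv2.resize(t,None,fx=11,fy=11,interpolation=cv2.INTER_CUBIC)
cv2.imwrite("pics/z24.png",a)
```

```text
(no output)
```

View pics/z24.png

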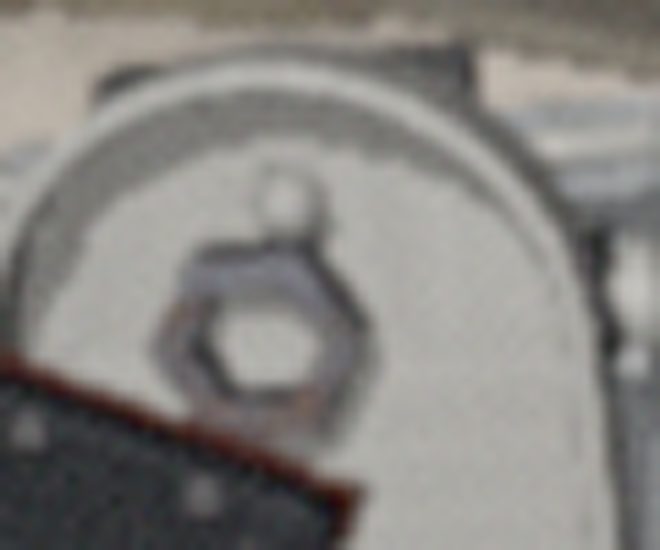

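```bash
python3 -m handwheel '[{"delta_pos":[-0.03,0,-0.03],"turn":[0.02,-0.25,0]},{"delta_pos":[-0.06,-0.01,-0.06],"turn":[0.05,-0.5,0]},{"delta_pos":[-0.06,-0.01,-0.09],"turn":[0.05,-0.5,0]},{"delta_pos":[-0.06,-0.01,-0.12],"turn":[0.05,-0.5,0]},{"delta_pos":[-0.06,-0.01,-0.15],"turn":[0.05,-0.5,0]}]';python3 shot.py 25
```

```text
time_s: 22.8
position: [0.4813, 0.0012, 0.1651]
tcp_rot: [1.708, 0.794, -1.087]
ft_force: [-3.9, 1.7, 3.7]
width: 0.0088
22.9 [0.4813 0.0012 0.1651] [-4.6  1.1  3.2] [ 0.17  0.83 -0.  ] 0.008594305629889984
```

View pics/v25.png

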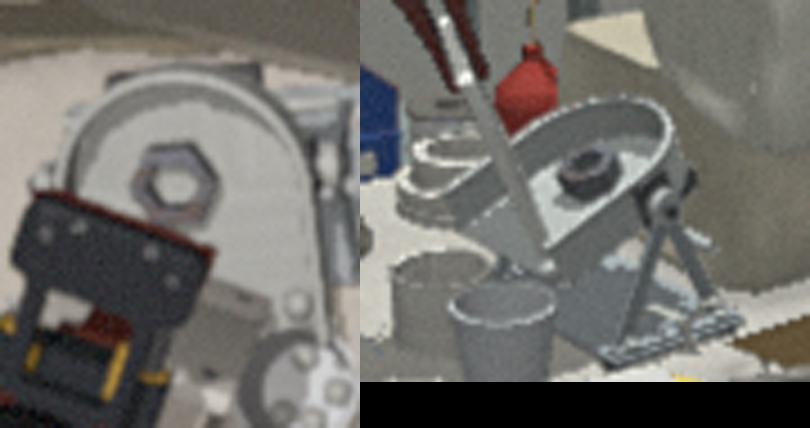

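```bash
python3 -m handwheel '[{"delta_pos":[0,0,0],"turn":[0,0,0]},{"delta_pos":[0,0,0],"turn":[0,0,0]},{"delta_pos":[0,0,-0.03],"turn":[0,0,0]},{"delta_pos":[0,0,-0.06],"turn":[0,0,0]},{"delta_pos":[0,0,-0.06],"turn":[0,0,0]}]';python3 shot.py 26;python3 pt.py pics/scene26raw.png pics/pt26.png .5
```

```text
time_s: 23.4
position: [0.4815, 0.0013, 0.165]
tcp_rot: [1.708, 0.794, -1.086]
ft_force: [-6.1, 3.0, 6.8]
width: 0.0087
23.5 [0.4815 0.0013 0.165 ] [-5.9  2.8  6.8] [ 0.27  1.02 -0.  ] 0.009322424938104635
```

View pics/v26.png

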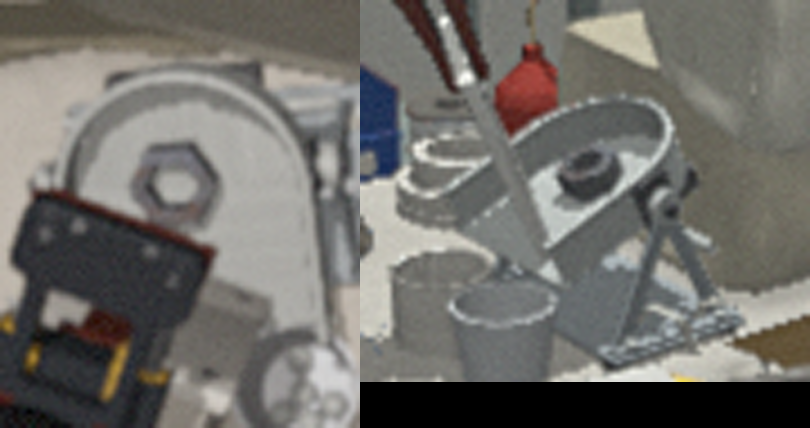

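View pics/pt26.png

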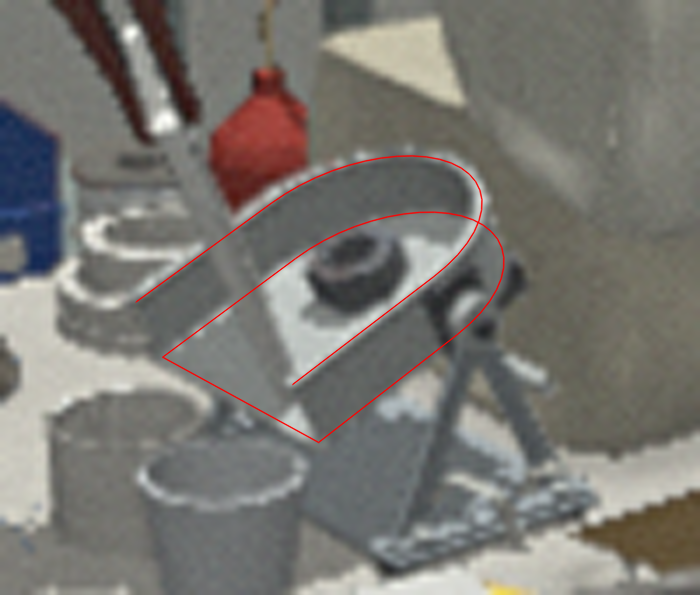

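Run:
```python
import cv2,numpy as np
t=cv2.imread("pics/top26raw.png")[195:235,175:215]; a=cv2.resize(t,None,fx=14,fy=14,interpolation=cv2.INTER_CUBIC)
cv2.imwrite("pics/z26.png",a)
```

```text
(no output)
```

View pics/z26.png

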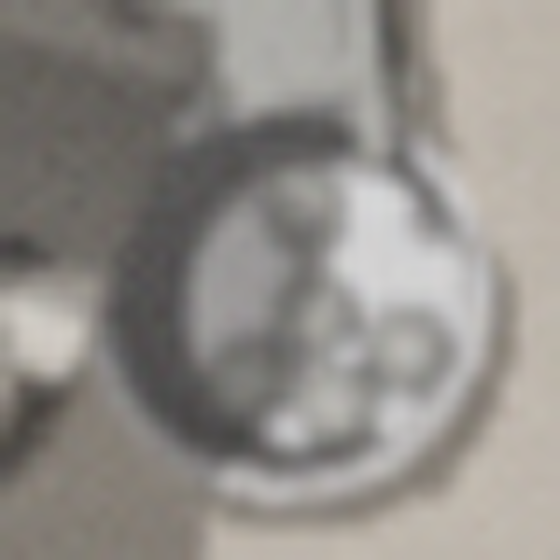

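```bash
python3 tilt.py 23.6 22.6 21 19 17 15; python3 tilt.py 15 13 11 9 7; python3 tilt.py 7 5 3 1 0
```

```text
22.6 [0.13 0.01 0.13] [-0.09  1.    0.  ]
21.0 [0.34 0.03 0.33] [-0.24  2.59  0.  ]
19.0 [0.61 0.06 0.57] [-0.43  4.58  0.  ]
17.0 [0.89 0.08 0.81] [-0.62  6.57  0.  ]
15.0 [1.18 0.11 1.03] [-0.81  8.56  0.  ]
13.0 [0.29 0.03 0.21] [-0.19  1.99  0.  ]
11.0 [0.6  0.06 0.42] [-0.38  3.98  0.  ]
9.0 [0.9  0.09 0.61] [-0.56  5.97  0.  ]
7.0 [1.22 0.12 0.79] [-0.75  7.96  0.  ]
5.0 [0.32 0.03 0.17] [-0.19  1.99  0.  ]
3.0 [0.65 0.06 0.33] [-0.38  3.98  0.  ]
1.0 [0.98 0.09 0.48] [-0.56  5.97  0.  ]
0.0 [1.15 0.11 0.54] [-0.66  6.97  0.  ]
```

```bash
python3 -m handwheel '[{"delta_pos":[0,0,0.08],"turn":[0,0,0]},{"delta_pos":[0,0,0.15],"turn":[0,0,0]},{"delta_pos":[0.07,0.01,0.21],"turn":[-0.05,0.5,0]},{"delta_pos":[0.2,0.02,0.34],"turn":[-0.14,1.5,0]},{"delta_pos":[0.34,0.03,0.48],"turn":[-0.24,2.59,0]},{"delta_pos":[0.48,0.04,0.6],"turn":[-0.33,3.6,0]},{"delta_pos":[0.61,0.06,0.72],"turn":[-0.43,4.58,0]},{"delta_pos":[0.75,0.07,0.84],"turn":[-0.52,5.6,0]},{"delta_pos":[0.89,0.08,0.96],"turn":[-0.62,6.57,0]},{"delta_pos":[1.18,0.11,1.18],"turn":[-0.81,8.56,0]}]'
python3 -m handwheel '[{"delta_pos":[0.15,0.02,0.11],"turn":[-0.1,1,0]},{"delta_pos":[0.29,0.03,0.21],"turn":[-0.19,1.99,0]},{"delta_pos":[0.44,0.04,0.31],"turn":[-0.28,3,0]},{"delta_pos":[0.6,0.06,0.42],"turn":[-0.38,3.98,0]},{"delta_pos":[0.75,0.07,0.52],"turn":[-0.47,5,0]},{"delta_pos":[0.9,0.09,0.61],"turn":[-0.56,5.97,0]},{"delta_pos":[1.06,0.1,0.7],"turn":[-0.65,7,0]},{"delta_pos":[1.22,0.12,0.79],"turn":[-0.75,7.96,0]}]'
python3 -m handwheel '[{"delta_pos":[0.16,0.02,0.09],"turn":[-0.1,1,0]},{"delta_pos":[0.32,0.03,0.17],"turn":[-0.19,1.99,0]},{"delta_pos":[0.48,0.05,0.25],"turn":[-0.28,3,0]},{"delta_pos":[0.65,0.06,0.33],"turn":[-0.38,3.98,0]},{"delta_pos":[0.81,0.08,0.4],"turn":[-0.47,5,0]},{"delta_pos":[0.98,0.09,0.48],"turn":[-0.56,5.97,0]},{"delta_pos":[1.15,0.11,0.54],"turn":[-0.66,6.97,0]},{"delta_pos":[1.15,0.11,0.74],"turn":[-0.66,6.97,0]},{"delta_pos":[1.15,0.11,0.94],"turn":[-0.66,6.97,0]},{"delta_pos":[1.15,0.11,1.14],"turn":[-0.66,6.97,0]}]'
python3 -m handwheel '[{"delta_pos":[0,0,0.2],"turn":[0,0,0]},{"delta_pos":[0,0,0.4],"turn":[0,0,0]},{"delta_pos":[0,0,0.7],"turn":[0,0,0]},{"delta_pos":[0,0,1.2],"turn":[0,0,0]},{"delta_pos":[0,0,2],"turn":[0,0,0]},{"delta_pos":[0,0,3],"turn":[0,0,0]},{"delta_pos":[0,0,4.5],"turn":[0,0,0]},{"delta_pos":[0,0,6],"turn":[0,0,0]},{"delta_pos":[0,0,7.5],"turn":[0,0,0]},{"delta_pos":[0,0,8.3],"turn":[0,0,0]}]'
python3 shot.py 27
```

```text
time_s: 24.5
position: [0.4931, 0.0021, 0.1758]
tcp_rot: [1.628, 0.878, -1.23]
ft_force: [-1.1, 1.1, 0.3]
width: 0.0088
time_s: 25.3
position: [0.5055, 0.0033, 0.1838]
tcp_rot: [1.546, 0.953, -1.359]
ft_force: [-0.4, -0.4, 1.1]
width: 0.0084
time_s: 26.3
position: [0.5166, 0.0045, 0.1951]
tcp_rot: [1.469, 1.018, -1.469]
ft_force: [-0.1, -1.1, -0.9]
width: 0.009
time_s: 27.3
position: [0.5171, 0.0045, 0.2805]
tcp_rot: [1.471, 1.015, -1.466]
ft_force: [0.1, -0.2, -2.1]
width: 0.0088
27.4 [0.5173 0.0045 0.28  ] [ 0.7  0.2 -2.2] [-0.   -0.08 -0.03] 0.009073728659642432
```

View pics/v27.png

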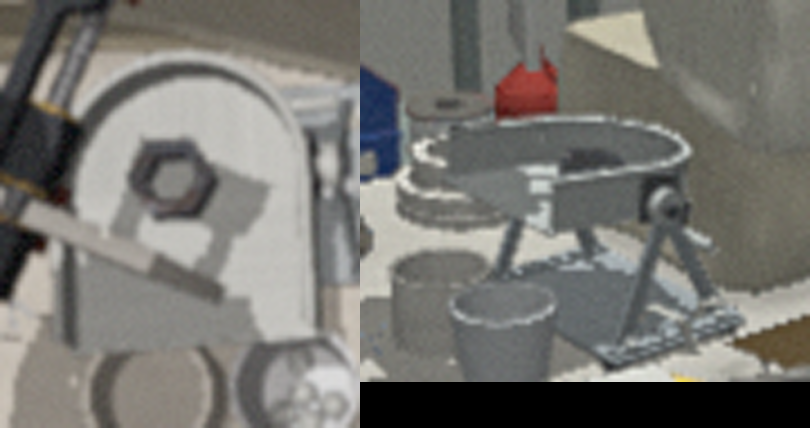

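Run:
```python
from tgt import *
from bench import r
s=r.state(); x0,y0,x1,y1,f=150,175,190,205,17
im=cv2.resize(cv2.imread("pics/top27raw.png")[y0:y1,x0:x1],None,fx=f,fy=f,interpolation=cv2.INTER_NEAREST)
im=cv2.convertScaleAbs(im,alpha=1.5,beta=-90)
b=plate_box(s['position'],s['tcp_rot'])
e=[b[-1,-1,-1],b[-1,-1,1],b[-1,1,1],b[-1,1,-1],b[-1,-1,-1]]
overlay(im,'top',[np.array(e)],x0,y0,f,(255,0,0))
cv2.imwrite("pics/end27.png",im)
x0,y0,x1,y1,f=190,70,260,170,6
A=[]
for k,p in (("5",np.array([.5166057,.00583436,.28050995])),("27",s['position'])):
    im=cv2.resize(cv2.imread(f"pics/scene{k}raw.png")[y0:y1,x0:x1],None,fx=f,fy=f,interpolation=cv2.INTER_CUBIC)
    overlay(im,'scene',plines(plate_box(p,s['tcp_rot'])),x0,y0,f,(255,0,0)); A.append(im[:,:380])
cv2.imwrite("pics/sc27.png",np.hstack(A))
M=R.from_rotvec([2.122,.2,-2.123]).as_matrix(); M0=R.from_rotvec(s['tcp_rot']).as_matrix()
print(np.degrees(R.from_matrix(M@M0.T).as_rotvec()), (np.array([.5287,-.4215,.28])-s['position'])*100)
```

```text
[ 5.80291655e-02  1.99466274e-01 -5.86267829e+01] [ 1.14429345e+00 -4.25984616e+01 -2.59879330e-03]
```

View pics/end27.png

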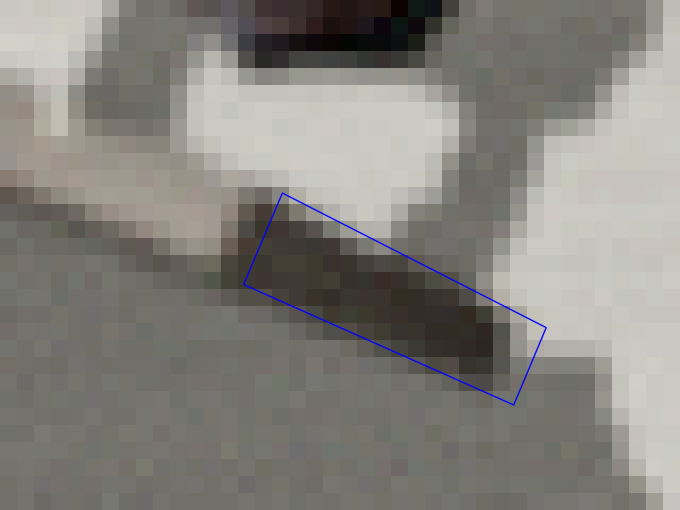

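View pics/sc27.png

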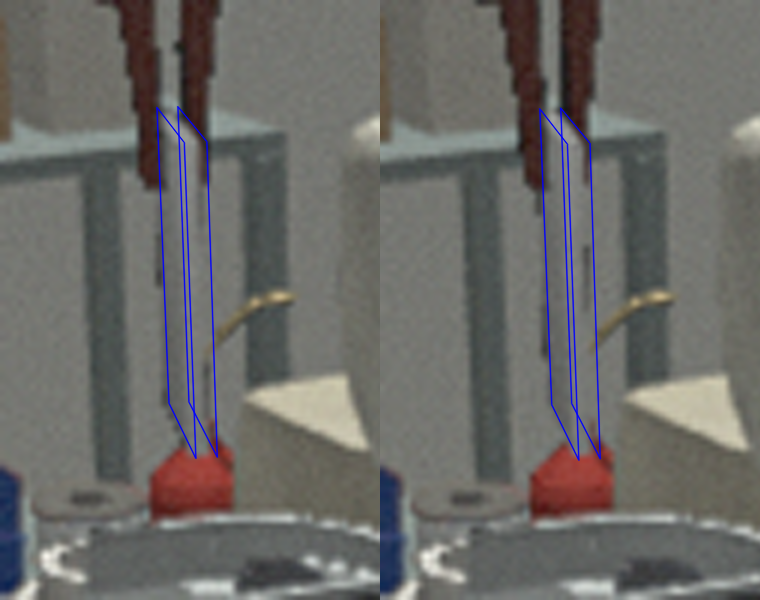

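```bash
python3 -m handwheel '[{"delta_pos":[0.1,-0.7,0],"turn":[0,0,-1]},{"delta_pos":[0.1,-2.2,0],"turn":[0,0,-3]},{"delta_pos":[0.2,-4.5,0],"turn":[0,0,-6]},{"delta_pos":[0.3,-7.5,0],"turn":[0,0,-10]},{"delta_pos":[0.4,-10.7,0],"turn":[0,0,-14.5]},{"delta_pos":[0.5,-14,0],"turn":[0,0,-19]},{"delta_pos":[0.6,-17.3,0],"turn":[0,0,-24]},{"delta_pos":[0.7,-20.6,0],"turn":[0,0,-28.5]},{"delta_pos":[0.7,-23.9,0],"turn":[0,0,-33]},{"delta_pos":[0.8,-27,0],"turn":[0,0,-37]}]'
python3 -m handwheel '[{"delta_pos":[0.1,-3,0],"turn":[0,0,-4]},{"delta_pos":[0.1,-6,0],"turn":[0,0,-8]},{"delta_pos":[0.2,-8.8,0],"turn":[0,0,-12]},{"delta_pos":[0.2,-11.4,0],"turn":[0,0,-15.5]},{"delta_pos":[0.3,-13.4,0],"turn":[0,0,-18.5]},{"delta_pos":[0.3,-14.8,0],"turn":[0,0,-20.5]},{"delta_pos":[0.3,-15.5,0],"turn":[0,0,-21.4]},{"delta_pos":[0.3,-15.6,0],"turn":[0,0,-21.6]},{"delta_pos":[0.3,-15.6,0],"turn":[0,0,-21.6]},{"delta_pos":[0.3,-15.6,0],"turn":[0,0,-21.6]}]'
python3 - <<'E'
from tgt import *
from bench import r
s=r.state()
M=R.from_rotvec([2.122,.2005,-2.1225]).as_matrix(); M0=R.from_rotvec(s['tcp_rot']).as_matrix()
print(s['position'],np.degrees(R.from_matrix(M@M0.T).as_rotvec()), (np.array([.5287,-.4215,.28])-s['position'])*100)
im=r.snapshot("scene")[:,:,::-1]; cv2.imwrite("pics/scene28raw.png",im)
cv2.imwrite("pics/s28.png",cv2.resize(im[90:320,240:420],None,fx=3.5,fy=3.5,interpolation=cv2.INTER_CUBIC)[:800])
E
```

```text
time_s: 28.4
position: [0.5237, -0.2682, 0.2769]
tcp_rot: [1.904, 0.548, -1.906]
ft_force: [1.0, 0.2, -3.2]
width: 0.0088
time_s: 29.4
position: [0.5278, -0.4209, 0.2782]
tcp_rot: [2.123, 0.202, -2.121]
ft_force: [0.7, 0.1, -2.2]
width: 0.0087
[ 0.5277771  -0.42093533  0.2782407 ] [-0.01749254  0.0463001  -0.04583822] [ 0.09228964 -0.05646719  0.17593021]
```

View pics/s28.png

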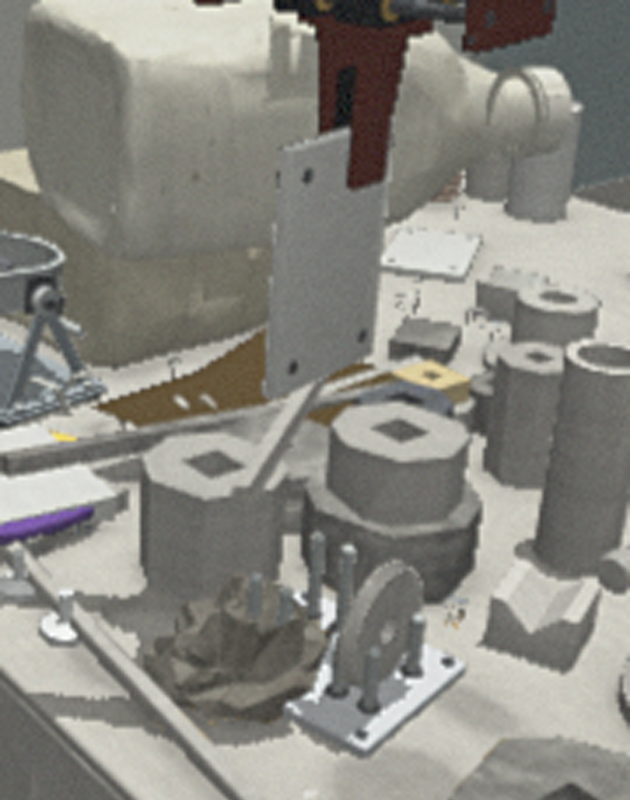

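```bash
python3 -m handwheel '[{"delta_pos":[0.05,-0.03,-0.5],"turn":[0,0,0]},{"delta_pos":[0.1,-0.06,-1.8],"turn":[0,0,0]},{"delta_pos":[0.1,-0.06,-3.5],"turn":[0,0,0]},{"delta_pos":[0.1,-0.06,-5.5],"turn":[0,0,0]},{"delta_pos":[0.1,-0.06,-7.3],"turn":[0,0,0]},{"delta_pos":[0.1,-0.06,-8.6],"turn":[0,0,0]},{"delta_pos":[0.1,-0.06,-9.3],"turn":[0,0,0]},{"delta_pos":[0.1,-0.06,-9.5],"turn":[0,0,0]},{"delta_pos":[0.1,-0.06,-9.5],"turn":[0,0,0]},{"delta_pos":[0.1,-0.06,-9.5],"turn":[0,0,0]}]'
python3 - <<'E'
from tgt import *
from bench import r
s=r.state()
M=R.from_rotvec([2.122,.2005,-2.1225]).as_matrix(); M0=R.from_rotvec(s['tcp_rot']).as_matrix()
print(s['position'],np.degrees(R.from_matrix(M@M0.T).as_rotvec()), (np.array([.5287,-.4215,.111])-s['position'])*100)
im=r.snapshot("scene")[:,:,::-1]; cv2.imwrite("pics/scene29raw.png",im)
cv2.imwrite("pics/s29.png",cv2.resize(im[200:300,280:370],None,fx=6,fy=6,interpolation=cv2.INTER_CUBIC))
E
```

```text
time_s: 30.45
position: [0.5291, -0.4224, 0.1843]
tcp_rot: [2.124, 0.199, -2.12]
ft_force: [0.5, -0.4, -2.7]
width: 0.0086
[ 0.52905673 -0.42235735  0.18433163] [ 0.05851874  0.12166574 -0.00085313] [-0.03567306  0.08573496 -7.33316318]
```

View pics/s29.png

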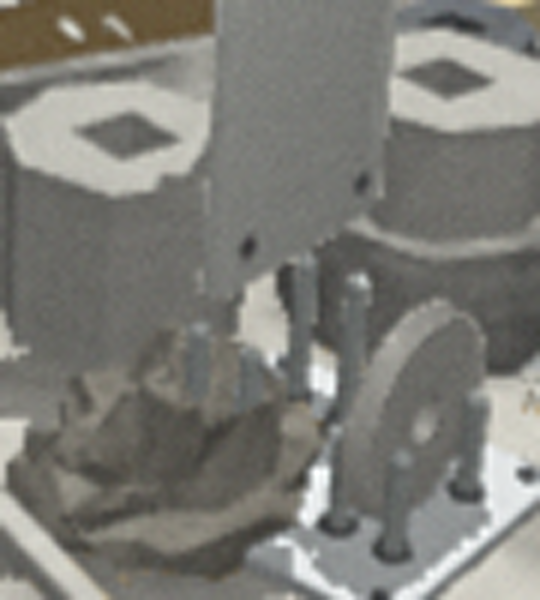

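Run:
```python
from tgt import *
from bench import r
from scipy.optimize import least_squares
s=r.state(); print(s['position'])
b=plate_box(s['position'],s['tcp_rot'])
im=cv2.resize(cv2.imread("pics/scene29raw.png")[200:300,280:370],None,fx=6,fy=6,interpolation=cv2.INTER_CUBIC)
overlay(im,'scene',plines(b),280,200,6)
q=R.from_euler('z',-1.383)
for x in (-.010,.010):
  for y in(-.03,.03):
    c=q.apply([x,y,.064])+[.5127,-.425,0]; u=(proj('scene',c)[0]-[280,200]+.5)*6
    cv2.circle(im,tuple(int(v) for v in u),4,(255,0,0),1)
cv2.imwrite("pics/s29o.png",cv2.resize(im[150:420,150:420],None,fx=2.2,fy=2.2))
```

```text
[ 0.52904978 -0.4223944   0.18436723]
```

View pics/s29o.png

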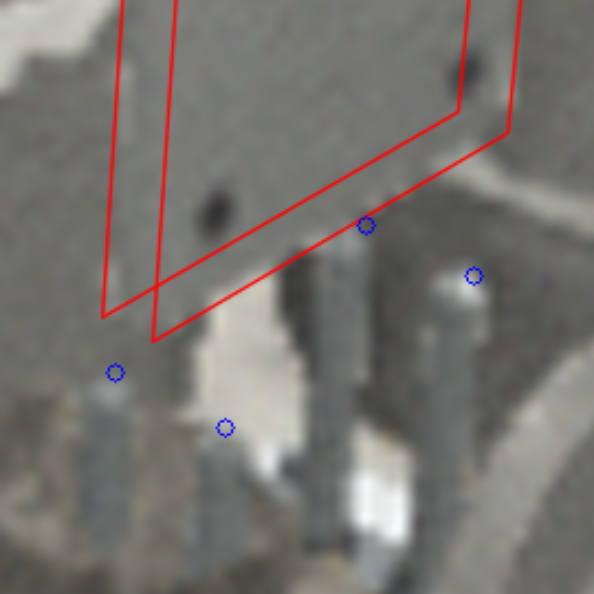

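Run:
```python
from tgt import *
from bench import r
from scipy.optimize import least_squares
s=r.state(); p=s['position'].copy()
b=plate_box(p,s['tcp_rot'])
bl=(b[-1,1,1]+b[-1,1,-1])/2; br=(b[1,1,1]+b[1,1,-1])/2
c=(bl+br)/2; w=(br-bl)/np.linalg.norm(br-bl); print('plate centre bottom',c,'ang',np.arctan2(w[1],w[0]))
raw=lambda x,y:((x/2.2+150)/6+280-.5,(y/2.2+150)/6+200-.5)
obs=[((-.010,-.03,.063),raw(108,384)),((.010,-.03,.063),raw(225,436)),((-.010,.03,.063),raw(346,238)),((.010,.03,.063),raw(459,287))]
f=lambda q:np.ravel([proj('scene',R.from_euler('z',q[2]).apply(P)+[q[0],q[1],0])[0]-u for P,u in obs])
q=least_squares(f,[.5127,-.425,-1.383]); print(q.x,f(q.x).reshape(-1,2).round(2),'slot ang',q.x[2]+np.pi/2)
g=lambda k:np.ravel([proj('scene',R.from_euler('z',-1.383).apply(P)+[k[0],k[1],0])[0]-u for P,u in obs])
k=least_squares(g,[.5127,-.425]); print(k.x,g(k.x).reshape(-1,2).round(2))
for o,ang in((q.x,q.x[2]),(k.x,-1.383)):
    nx=np.array([np.cos(ang),np.sin(ang)]); print('plate across-slot offset mm',(c[:2]-o[:2])@nx*1000)
```

```text
plate centre bottom [ 0.5130429  -0.4256394   0.08134054] ang 0.18868702867369017
[ 0.51054523 -0.42507516 -1.34864966] [[ 0.05  0.23]
 [-0.24  0.29]
 [ 0.17 -0.25]
 [ 0.04 -0.34]] slot ang 0.2221466655613702
[ 0.51056317 -0.42509539] [[-0.25 -0.04]
 [-0.78  0.15]
 [ 0.71 -0.12]
 [ 0.39 -0.08]]
plate across-slot offset mm 1.100664175265506
plate across-slot offset mm 0.9973963027951709
```

```bash
python3 -m handwheel '[{"delta_pos":[-0.03,0.09,0],"turn":[0,0,0.6]},{"delta_pos":[-0.03,0.09,0],"turn":[0,0,0.6]},{"delta_pos":[-0.03,0.09,-0.5],"turn":[0,0,0.6]},{"delta_pos":[-0.03,0.09,-1],"turn":[0,0,0.6]},{"delta_pos":[-0.03,0.09,-1.5],"turn":[0,0,0.6]},{"delta_pos":[-0.03,0.09,-2],"turn":[0,0,0.6]},{"delta_pos":[-0.03,0.09,-2.5],"turn":[0,0,0.6]},{"delta_pos":[-0.03,0.09,-2.5],"turn":[0,0,0.6]},{"delta_pos":[-0.03,0.09,-2.5],"turn":[0,0,0.6]}]'
python3 - <<'E'
from bench import r
import cv2
s=r.state(); print(s['position'],s['ft_force'],s['moment'])
im=r.snapshot("scene")[:,:,::-1]; cv2.imwrite("pics/scene30raw.png",im)
cv2.imwrite("pics/s30.png",cv2.resize(im[200:300,280:370],None,fx=6,fy=6,interpolation=cv2.INTER_CUBIC))
E
```

```text
time_s: 31.4
position: [0.5284, -0.4212, 0.1578]
tcp_rot: [2.117, 0.211, -2.117]
ft_force: [-0.3, -0.1, -3.0]
width: 0.0088
[ 0.52835062 -0.42119569  0.15780317] [-0.33905729 -0.07028001 -2.98189146] [-0.05641384 -0.04981265 -0.0439463 ]
```

View pics/s30.png

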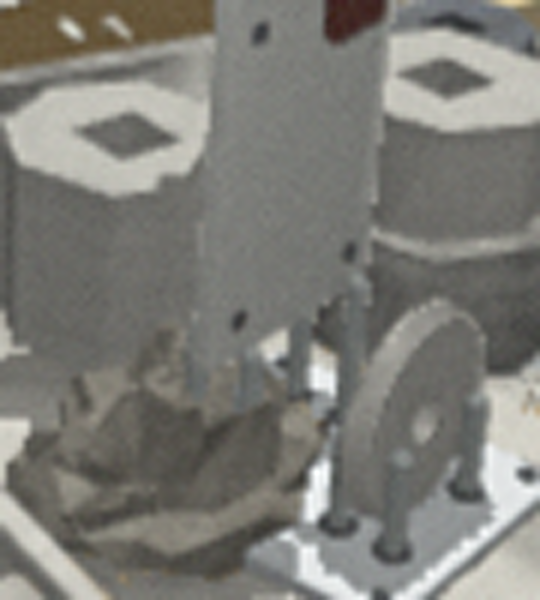

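```bash
python3 -m handwheel '[{"delta_pos":[0,0,-0.5],"turn":[0,0,0]},{"delta_pos":[0,0,-1],"turn":[0,0,0]},{"delta_pos":[0,0,-1.6],"turn":[0,0,0]},{"delta_pos":[0,0,-2.2],"turn":[0,0,0]},{"delta_pos":[0,0,-2.8],"turn":[0,0,0]},{"delta_pos":[0,0,-3.4],"turn":[0,0,0]},{"delta_pos":[0,0,-3.9],"turn":[0,0,0]},{"delta_pos":[0,0,-4.3],"turn":[0,0,0]},{"delta_pos":[0,0,-4.5],"turn":[0,0,0]},{"delta_pos":[0,0,-4.5],"turn":[0,0,0]}]'
python3 -m handwheel '[{"delta_pos":[0,0,-0.1],"turn":[0,0,0]},{"delta_pos":[0,0,-0.2],"turn":[0,0,0]},{"delta_pos":[0,0,-0.2],"turn":[0,0,0]},{"delta_pos":[0,0,-0.2],"turn":[0,0,0]}]'
```

```text
time_s: 32.45
position: [0.5283, -0.4212, 0.1127]
tcp_rot: [2.117, 0.211, -2.117]
ft_force: [0.1, -1.9, -2.4]
width: 0.0089
time_s: 32.85
position: [0.5285, -0.4212, 0.1111]
tcp_rot: [2.117, 0.211, -2.116]
ft_force: [1.3, -0.1, -2.3]
width: 0.0085
```

```bash
python3 -m handwheel '[{"delta_pos":[0,0,-0.1],"turn":[0,0,0]},{"delta_pos":[0,0,-0.1],"turn":[0,0,0]},{"delta_pos":[0,0,-0.1],"turn":[0,0,0]}]'; python3 -m handwheel '[{"delta_pos":[0,0,-0.05],"turn":[0,0,0]},{"delta_pos":[0,0,-0.05],"turn":[0,0,0]},{"delta_pos":[0,0,-0.05],"turn":[0,0,0]}]'
```

```text
time_s: 33.15
position: [0.5286, -0.4213, 0.111]
tcp_rot: [2.118, 0.211, -2.115]
ft_force: [-0.9, 0.2, 3.5]
width: 0.0087
time_s: 33.45
position: [0.5286, -0.4213, 0.111]
tcp_rot: [2.118, 0.21, -2.115]
ft_force: [-1.8, 1.6, 5.2]
width: 0.0092
```

```bash
python3 -m handwheel '[{"delta_pos":[0,0,0.1],"turn":[0,0,0]},{"delta_pos":[0,0,0.1],"turn":[0,0,0]}]'; python3 -m handwheel '[{"delta_pos":[0,0,0],"turn":[0,0,0]},{"delta_pos":[0,0,0],"turn":[0,0,0]},{"delta_pos":[0,0,0],"turn":[0,0,0]},{"delta_pos":[0,0,0],"turn":[0,0,0]},{"delta_pos":[0,0,0],"turn":[0,0,0]}]' -0.45
python3 - <<'E'
from bench import r
import cv2
s=r.state(); print(s['position'],s['ft_force'],s['width'])
im=r.snapshot("scene")[:,:,::-1]; cv2.imwrite("pics/scene31raw.png",im)
cv2.imwrite("pics/s31.png",cv2.resize(im[180:300,280:370],None,fx=5,fy=5,interpolation=cv2.INTER_CUBIC))
E
```

```text
time_s: 33.65
position: [0.5286, -0.4213, 0.111]
tcp_rot: [2.117, 0.211, -2.115]
ft_force: [-0.7, 0.8, 3.5]
width: 0.0091
time_s: 34.15
position: [0.5284, -0.4212, 0.1103]
tcp_rot: [2.117, 0.212, -2.116]
ft_force: [0.2, 0.3, 1.2]
width: 0.0241
[ 0.52843204 -0.42117312  0.11030414] [0.17430606 0.32635892 1.15965133] 0.02413463246626889
```

View pics/s31.png

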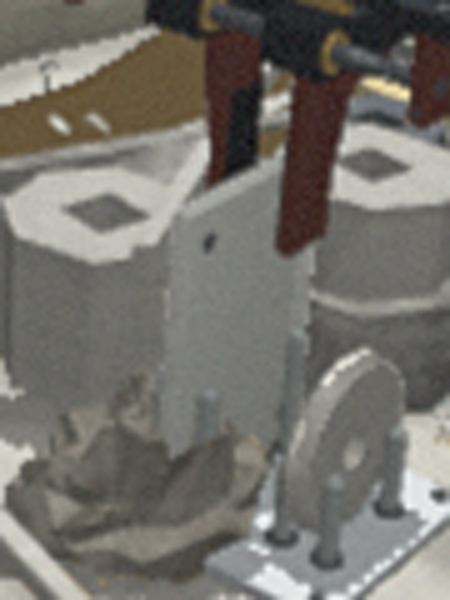

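Plate stands released between the pins. Retreat straight up, then check all.

```bash
python3 -m handwheel '[{"delta_pos":[0,0,0.3],"turn":[0,0,0]},{"delta_pos":[0,0,0.9],"turn":[0,0,0]},{"delta_pos":[0,0,1.8],"turn":[0,0,0]},{"delta_pos":[0,0,3],"turn":[0,0,0]},{"delta_pos":[0,0,4.5],"turn":[0,0,0]},{"delta_pos":[0,0,6.5],"turn":[0,0,0]},{"delta_pos":[0,0,8.5],"turn":[0,0,0]},{"delta_pos":[0,0,10.5],"turn":[0,0,0]},{"delta_pos":[0,0,12],"turn":[0,0,0]},{"delta_pos":[0,0,12.5],"turn":[0,0,0]}]'
python3 -m handwheel '[{"delta_pos":[-1.5,-0.7,0],"turn":[0,0,0]},{"delta_pos":[-4,-1.8,0],"turn":[0,0,0]},{"delta_pos":[-7,-3.1,0],"turn":[0,0,0]},{"delta_pos":[-10,-4.5,0],"turn":[0,0,0]},{"delta_pos":[-13,-6,0],"turn":[0,0,0]},{"delta_pos":[-16,-7.5,0],"turn":[0,0,0]},{"delta_pos":[-19,-9,0],"turn":[0,0,0]},{"delta_pos":[-21,-10,0],"turn":[0,0,0]},{"delta_pos":[-22,-10.5,0],"turn":[0,0,0]},{"delta_pos":[-22,-10.5,0],"turn":[0,0,0]}]'
python3 - <<'E'
from bench import r
import cv2,numpy as np
s=r.state(); print(s['position'],s['ft_force'],s['time_s'])
for n in("scene","top"):
    im=r.snapshot(n)[:,:,::-1]; cv2.imwrite(f"pics/{n}32raw.png",im)
    a=cv2.imread(f"pics/{n}0raw.png")
    cv2.imwrite(f"pics/{n}32.png",cv2.resize(im,None,fx=1.5,fy=1.5))
t=cv2.imread("pics/top32raw.png")
cv2.imwrite("pics/z32.png",np.hstack([cv2.resize(t[125:235,135:215],None,fx=5,fy=5,interpolation=cv2.INTER_CUBIC)[:,:],cv2.resize(t[140:240,330:415],None,fx=4.6,fy=5.5,interpolation=cv2.INTER_CUBIC)]))
E
```

```text
time_s: 35.2
position: [0.529, -0.4216, 0.2396]
tcp_rot: [2.119, 0.207, -2.111]
ft_force: [0.4, 0.0, -0.4]
width: 0.0239
time_s: 36.2
position: [0.3066, -0.5267, 0.2349]
tcp_rot: [2.118, 0.21, -2.119]
ft_force: [1.1, 1.0, 0.0]
width: 0.0242
[ 0.30664887 -0.52665108  0.23485332] [1.123716   0.96061183 0.03426035] 36.2
```

View pics/z32.png

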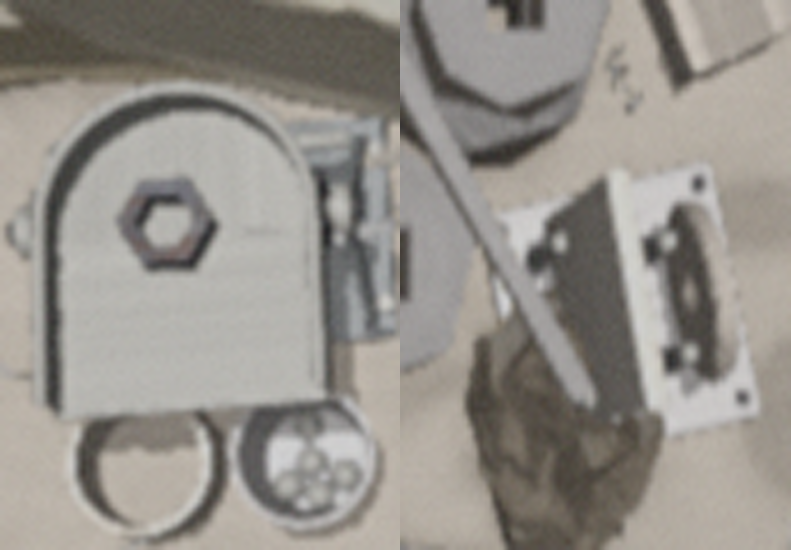

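View pics/scene32.png

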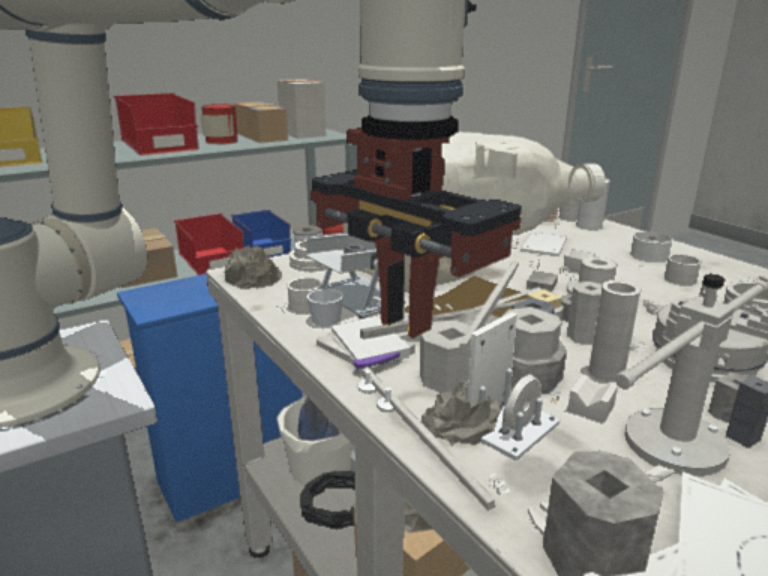

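View pics/top32.png

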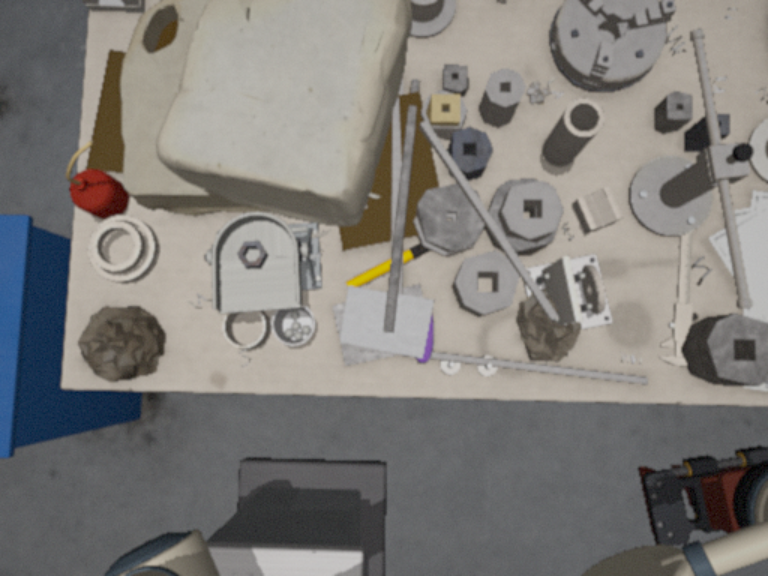

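Run:
```python
import cv2,numpy as np
a=cv2.imread("pics/top0raw.png").astype(int);b=cv2.imread("pics/top32raw.png").astype(int)
d=cv2.blur(np.abs(a-b).max(2).astype(np.float32),(3,3))>30
n,l,st,c=cv2.connectedComponentsWithStats(d.astype(np.uint8))
for i in range(1,n):
    if st[i,4]>3: print(st[i])
from bench import r
print(r.state()['dq'].round(4)); print(r.sign_off())
```

```text
[161 148   3   2   6]
[156 148  20  10  63]
[177 149  12   8  42]
[155 151   3   4   8]
[190 207  18  21 170]
[383 209   1   4   4]
[ 416  297   96   87 5933]
[195 320   3   4  10]
[248 335   7   7  30]
[ 95 352  59  32 776]
[169 365   3   6  11]
[ 74 370   9   9  24]
[247 370   8   5  17]
[390 370  32  14 249]
[224 376  18   8  84]
[ 71 379  20   5  63]
[ 0.0214  0.0032 -0.0072  0.0018  0.     -0.0009]
the job is handed in; nothing more can be done
None
```

The job is done and handed in at about 36 s of the 61 s allowed; sign-off gave no verdict.

**What I did:** I took the plate from the rack and stood it aslant in the pan at about 26°. That left a gap of about 22 mm on the cup side. I then tipped the pan slowly with the plate. Two balls waited at the plate end, moving on at about 14° of tilt, and one lodged behind the nut until the pan was nearly at its stop. At the stop the pressing force was about 9 N. I let the pan back gently, set the plate back in its slot down to the base, released it and withdrew.

**Last checks:**
- **Balls:** the final top picture shows all five in the cup and none in the pan or on the bench.
- **Cup and ring:** the cup is standing, and I saw no shift of the cup or the liner ring.
- **Pan and nut:** the pan is at rest and the nut is still in it, unmoved as far as the picture shows.
- **Plate:** it stands upright between its pins, within about a pixel of where it started.
- **Bench:** comparing the first and last top pictures, the only changes on the bench were the balls gone from the pan, the cup's contents and a few pixels at the plate's edge. The rest were the arm and areas off the bench.

**Disagreements:** the two cameras differed by about 2 mm from each other and from the arm. I worked around this by comparing the plate and pan, or plate and pins, within the same picture. The slot angle read from the pins was about 1.9° off the plate's, so I turned the plate 0.6° before lowering it. It went in with under about 2 N sideways before it touched the base.

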